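# Square up a laminated turning blank in the glue-up jig

## Robot

A 7-joint arm with a two-finger parallel gripper is mounted at the origin on a cart in front of the work surface, level with it; the furniture and walls round the work are solid. World frame = base frame: x ahead of the robot, y to its left, z up, the work surface at z = 0. Lengths are in m, angles in rad, forces in N, time in s.
With the tool pointing down it reaches from about 0.4 to 0.85 m from the base axis. Payload 4.5 kg.
Tool frame: the origin (TCP) lies between the finger pads; the fingertips stand 14 mm ahead of it and the grasp point (between the pads) lies 5 mm behind it; x points along the fingers, z is the direction in which the jaws open and shut, and the axes are right-handed (so a half turn about x gives the same grasp; the last joint's range is limited). The gripper opens to 88 mm and grips with 3 to 60 N. Pads are 18 mm wide; open, the fingers measure 123 mm over their backs; the gripper's body (75 mm by 187 mm) begins 45 mm behind the grasp point.
Start: joints at [1.143, 0.689, -0.195, 1.565, 0.157, 0.902, -0.215], TCP at [0.279, -0.56, 0.222] pointing down, gripper open.
Joint ranges: [-3.01, 3.01], [-0.46, 2.08], [-1.47, 1.51], [0.13, 2.56], [-1, 4.14], [0.04, 2.09], [-2.66, 2.66]. Speed limits (rad/s): [2.57, 2.57, 3.14, 3.14, 3.14, 3.14, 3.14].

## Interface

Orientations are given as a unit quaternion [x, y, z, w].
In Python, from plant import r, cams gives the robot as it stands.
- The arm moves only by the tool apply_moves, never from a script. Its arguments are lists of equal length, an entry for each row: "travel": the shift along the world's x, y, z in cm, a list of three; "roll": the turn about the world's z in degrees; "gripper": the finger opening in cm, from 0 to 8.81. In form: {"travel": [[x, y, z], ...], "roll": [roll, ...], "gripper": [gripper, ...]}. A call has exactly 8 rows; each row is the pose to reach, as a shift and turn from the pose commanded when the call began; what a row does not reach only later rows make up. A row lasts 1/12 s, in which the tool goes at most 41.7 mm and 7.16 degrees, less where a joint would pass 70% of its speed; a pose out of reach is approached as far as the arm can. A call with a gripper value outside its range is refused whole. The fingers move at their own pace and stop on an object; "newtons" is the grip in N (left out, the last holds). Time passes only in rows, so rows that repeat a pose let the fingers close, or fill a call up. It gives the time, the measured TCP pose, the force and the opening at its end, in the units of the state.
- r.get_state(): the state, without advancing time (a new reading comes with each control period).
- cams.snapshot(name): name is "side" or "top"; returns a dict with "image" (480x640x3 uint8, red, green, blue), "fx", "fy", "cx", "cy" (pixels), "R" (3x3) and "t" (3): a world point X has camera coordinates R X + t. Camera axes: x right, y down, z forward; pixel columns grow to the right and rows downward; lengths in m; the calibration is good to about 2 mm. A picture is of the moment at which its call begins. There is no depth.
- r.finish_job(): hands the job in, once; it reports no verdict.
The state is a dict: "clock": time; "q": joint angles; "qd": joint speeds; "joint_torque": joint torques, N m; "tool_pos": TCP position; "eef_rot": TCP orientation; "contact_force": force on the tool from outside, world axes, zero at the start; "moment": the same for the moment, N m; "opening": opening from 0.0 (shut) to 1.0 (fully open).
Only numpy, scipy, OpenCV 4.12 (cv2) and the standard library are available. Lean on these libraries where they do the work, as an engineer would, in place of code of your own. Each camera call takes 0.05 s, during which the arm holds its last target. There are 200 camera calls.

## Task

Dry-stack the turning blank in the glue-up jig: lay the dark board on the pale board that is already there, then take the pale board standing on edge in the rack and lay it flat on top. Push the whole pile sideways against the two steel pins so that all three boards are flush, then swing the red-knobbed cam lever fully home so that the sliding block grips the pile. Leave the reddish spare board in the rack and do not knock over the glue bottle.

Things in the scene. Friction and masses are not known exactly. Their poses are not given: they have to be found in the camera images.
- jig: Plywood glue-up jig fixed to the bench, base 112 x 290 x 18 mm. Origin on the bench under the middle of the boards' seat; y along the boards, z up. Two steel pins (12 mm across, 50 mm above the base) stand at y = +48 and -48 mm, their inner faces at x = +30 mm. A 50 mm high end fence has its face at y = -70 mm. A 50 mm high cork-faced sliding block stands at the +y end. The -x side is open.
- seat (a point): Middle of the seat, on the jig's base top 18 mm above the bench; axes as the jig's. A board flush with both pins and the end fence has its centre at x = y = 0; the layers' centres lie at z = 10, 30 and 50 mm. The sliding block's face is at about y = +79 mm with the lever open and comes to +69.5 mm with it home, pushing the boards to the fence.
- cam_lever (a joint): Angle of the cam lever about its upright pivot at the jig's +y end: 0 = open, lever pointing along the jig's +y; it grows anticlockwise seen from above and is home at its stop, 1.62 rad, pointing to the jig's -x. It stays where it is left and stiffens as the block meets the boards.
- lever_pivot (a point): Point on the lever's upright pivot axis, at the height of the middle of the red knob (86 mm above the bench).
- lever_knob (a point): Middle of the red knob: an upright round handle 23 mm across and 42 mm high (65 to 107 mm above the bench) standing on the lever, 95 mm from the pivot axis.
- rack: Wooden drying rack fixed to the bench, base 124 x 160 x 16 mm, origin on the bench under its middle. Pairs of dowels 10 mm across and 40 mm high (at y = +45 and -45 mm) form three slots along its y, at x = -34, 0 and +34 mm, each 24 mm wide. A board stands on its long edge in each outer slot, its top edge 76 mm above the bench.
- board_bottom: Pale wooden board 60 x 140 x 20 mm lying loose in the jig a few mm off the pins. Origin at its centre, x across the width, y along the length, z through the thickness.
- board_dark: Dark brown wooden board 60 x 140 x 20 mm lying flat on the bench, about 0.1 kg. Origin at its centre, axes as for board_bottom.
- board_top: Pale wooden board 60 x 140 x 20 mm standing on its long edge in one of the rack's outer slots, about 0.1 kg. Origin at its centre, axes as for board_bottom (so its z axis is level at the start).
- board_spare: Reddish spare board 60 x 140 x 20 mm standing on its long edge in the other outer slot. Origin at its centre. It stays there.
- glue: Green-labelled yellowish glue bottle with orange cap, 64 mm across, 190 mm high, standing behind the jig. Origin under its base.
Not all that is in view belongs to the job. Leave any blue or purple look-alike of the glue alone.

How it is judged:
By the outcome, as a careful person would: the job done as asked, in the order asked, and still so for the second after the job is handed in, with the robot touching nothing.
It also fails if it takes over 72 s, if anything falls off the work surface, if the arm or the gripper's body presses on something with over 40 N, if the wrist force passes 120 N, or if a joint passes its speed limit or range.

## Working session

There is one attempt and no reset: what is moved stays moved. The work goes in short steps, Python scripts to look and compute and a tool call to move; the robot and the scene stay as the last step left them, time stands still between calls to the robot, and variables do not carry over. Pictures are saved under pics/ and viewed, about 8 in all and at most 12, crops included, and the job is handed in when it is done.

Besides the shell and the picture viewer there is one more tool, called in YAML: its name, and indented under it one key for each argument. apply_moves: Moves the arm, as the interface text tells. Its arguments: {"type":"object","properties":{"travel":{"type":"array","items":{"type":"array","items":{"type":"number"}}},"roll":{"type":"array","items":{"type":"number"}},"gripper":{"type":"array","items":{"type":"number"}},"newtons":{"type":"number"}},"required":["travel","roll","gripper"]}

```bash
mkdir -p pics; ls
python3 - <<'E'
from plant import r,cams
import cv2,pickle
s=r.get_state();print({k:s[k] for k in('clock','tool_pos','eef_rot','opening')})
d={}
for n in('top','side'):
    c=cams.snapshot(n);d[n]=c
    cv2.imwrite(f'pics/{n}0.png',c['image'][:,:,::-1])
    print(n,c['fx'],c['cx'],c['cy'],c['R'],c['t'])
pickle.dump(d,open('cam.pkl','wb'))
E
```

```text
pics
{'clock': 0.0, 'tool_pos': array([ 0.27812706, -0.5589788 ,  0.22092651]), 'eef_rot': array([ 0.37256298,  0.60174253, -0.37198338,  0.60060895]), 'opening': 1.0024261570503272}
top 618.6149858168487 319.22819246624675 235.7223218072656 [[-0.138747   -0.99032408 -0.00273691]
 [-0.91895685  0.12977743 -0.37239244]
 [ 0.36914439 -0.04915323 -0.92807132]] [0.05389171 0.56744409 1.5166106 ]
side 446.9080191084762 314.4513179810735 240.0913058947526 [[-0.83186167 -0.55467846  0.01838377]
 [-0.32725613  0.46350042 -0.82345054]
 [ 0.44822939 -0.69101314 -0.56709016]] [0.44239196 0.25979942 1.03572993]
```

View pics/top0.png

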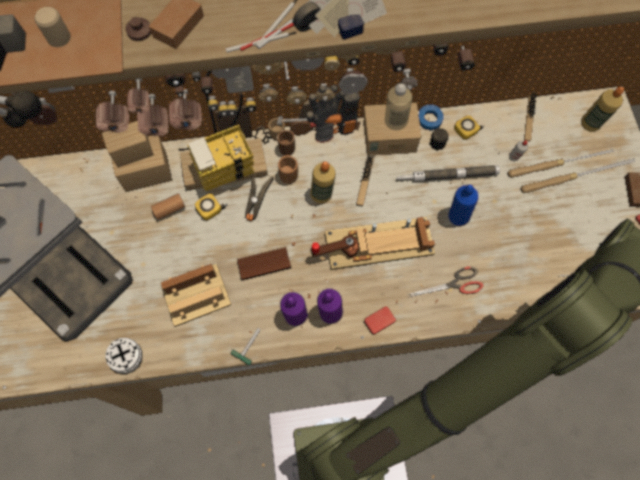

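View pics/side0.png

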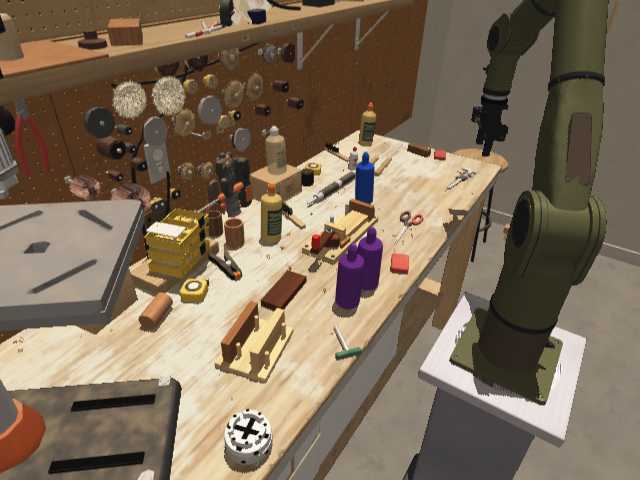

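The overview shows the rack at top-image (196,294), the dark board at (264,263), the jig at (380,243) and the red knob at (316,249). Purple bottles stand at (293,308) and (330,305), and the glue at (322,182). Enlarging both views.

Run:
```python
import cv2
t=cv2.imread('pics/top0.png');s=cv2.imread('pics/side0.png')
cv2.imwrite('pics/topc.png',cv2.resize(t[210:330,155:445],(800,331),interpolation=cv2.INTER_CUBIC)) if 0 else None
a=cv2.resize(t[210:330,310:445],None,fx=5,fy=5,interpolation=cv2.INTER_CUBIC)
b=cv2.resize(t[240:330,155:305],None,fx=5,fy=5,interpolation=cv2.INTER_CUBIC)
cv2.imwrite('pics/jig.png',a);cv2.imwrite('pics/rack.png',b)
```

```text
(no output)
```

View pics/jig.png

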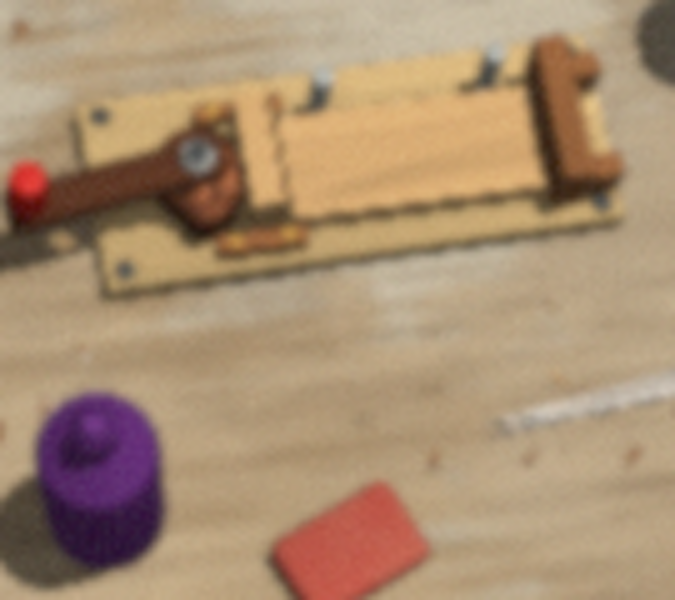

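View pics/rack.png

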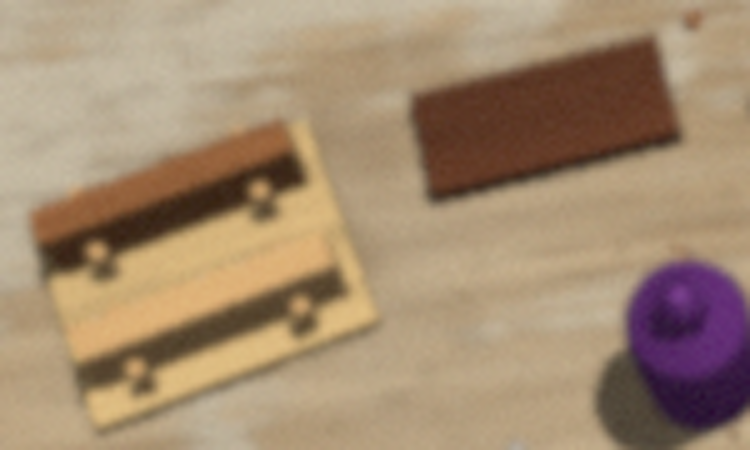

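Jig crop (offset 310,210, ×5):
- Bottom board top corners: (285,115), (528,88), (550,190), (297,220).
- Pin tops near (322,75) and (494,50), knob top (28,172), pivot (198,155).

Rack crop (offset 155,240, ×5):
- The pale board is in the near (-x) slot; its top edge runs from (68,322)/(80,360) to (330,232)/(345,265).
- Dark board corners: (415,97), (655,38), (680,135), (432,198).

Computing poses.

```bash
cat > h.py <<'E'
import numpy as np,pickle,cv2
C=pickle.load(open('cam.pkl','rb'))
def ray(n,u,v):
    c=C[n];R=np.array(c['R']);t=np.array(c['t'])
    return -R.T@t, R.T@np.array([(u-c['cx'])/c['fx'],(v-c['cy'])/c['fy'],1])
def onz(n,u,v,z):
    o,d=ray(n,u,v);return (o+d*(z-o[2])/d[2])[:2]
def tri(a,b):
    o1,d1=ray('top',*a);o2,d2=ray('side',*b)
    k=np.linalg.lstsq(np.c_[d1,-d2],o2-o1,rcond=None)[0]
    return (o1+d1*k[0]+o2+d2*k[1])/2, np.linalg.norm(o1+d1*k[0]-o2-d2*k[1])
def proj(n,X):
    c=C[n];p=np.array(c['R'])@X+np.array(c['t']);return p[0]/p[2]*c['fx']+c['cx'],p[1]/p[2]*c['fy']+c['cy']
def fit(pix,loc,zs,off=(0,0),s=1,n='top'):
    "least-squares planar pose from pixels: centre, yaw deg, residual mm"
    W=np.array([onz(n,p[0]/s+off[0],p[1]/s+off[1],z) for p,z in zip(pix,zs)]);L=np.array(loc,float)
    wm,lm=W.mean(0),L.mean(0);a=W-wm;b=L-lm
    th=np.arctan2((b[:,0]*a[:,1]-b[:,1]*a[:,0]).sum(),(a*b).sum())
    Rm=np.array([[np.cos(th),-np.sin(th)],[np.sin(th),np.cos(th)]])
    t=wm-Rm@lm
    return t.round(4),np.degrees(th).round(2),(1e3*np.linalg.norm(W-(L@Rm.T+t),axis=1)).round(1)
E
python3 - <<'E'
from h import *
from scipy.spatial.transform import Rotation as Ro
J=(310,210);K=(155,240);q=.03;h=.07
corn=[(q,h),(q,-h),(-q,-h),(-q,h)]
print('bottom',fit([(285,115),(528,88),(550,190),(297,220)],corn,[.038]*4,J,5))
print('dark',fit([(415,97),(655,38),(680,135),(432,198)],corn,[.02]*4,K,5))
print('pale edge',fit([(68,322),(330,232),(345,265),(80,360)],[(.01,h),(.01,-h),(-.01,-h),(-.01,h)],[.076]*4,K,5))
print('red edge',fit([(30,212),(283,120),(297,150),(45,243)],[(.01,h),(.01,-h),(-.01,-h),(-.01,h)],[.076]*4,K,5))
print('rack base',fit([(98,430),(380,320),(305,120)],[(-.062,.08),(-.062,-.08),(.062,-.08)],[.016]*3,K,5))
print('jig pins',fit([(322,75),(494,50)],[(.036,.048),(.036,-.048)],[.068]*2,J,5))
# base edges: centre y unknown; x known
for p in [(78,106),(105,292),(622,220),(585,38)]: print('jigcorner',onz('top',p[0]/5+310,p[1]/5+210,.018).round(4))
print('knob',onz('top',28/5+310,172/5+210,.107),'piv',onz('top',198/5+310,155/5+210,.065))
print('purple',tri((328.4,295),(372,230)),tri((291,299),(350,250)))
print('glue',tri((323,166),(271,187)))
from plant import r
print(Ro.from_quat(r.get_state()['eef_rot']).as_matrix().round(3))
E
```

```text
bottom (array([ 0.5554, -0.228 ]), np.float64(-1.16), array([2.5, 1.8, 0.6, 1.1]))
dark (array([0.5456, 0.1301]), np.float64(6.65), array([3.1, 1.6, 1.8, 0.1]))
pale edge (array([0.4531, 0.3114]), np.float64(12.52), array([1.3, 0.3, 1.7, 0.9]))
red edge (array([0.5178, 0.3292]), np.float64(13.73), array([0.4, 2. , 0.5, 2.3]))
rack base (array([0.4847, 0.3226]), np.float64(14.52), array([1.9, 0.8, 1.4]))
jig pins (array([ 0.5609, -0.2291]), np.float64(0.88), array([0.3, 0.3]))
jigcorner [ 0.6169 -0.0501]
jigcorner [ 0.5062 -0.049 ]
jigcorner [ 0.5078 -0.3371]
jigcorner [ 0.6179 -0.3391]
knob [ 0.54756166 -0.01299766] piv [ 0.56054479 -0.1070114 ]
purple (array([ 0.38154935, -0.02301946,  0.18315777]), np.float64(0.006379687792147144)) (array([0.38974983, 0.06789267, 0.1707478 ]), np.float64(0.0026052877650712923))
glue (array([ 0.73178657, -0.06024602,  0.18044983]), np.float64(0.006431804949607046))
[[-0.001  0.895  0.446]
 [ 0.001  0.446 -0.895]
 [-1.    -0.    -0.002]]
```

Poses are consistent: jig ≈ (0.561, -0.229) with yaw ~0.5°, dark board (0.546, 0.130) with yaw ~6.7°, pale board in the near slot. Moving above the dark board.

apply_moves:
  travel:
    - [4, 2, 1]
    - [7, 5, 2]
    - [10, 8, 3]
    - [12, 11, 3]
    - [14, 14, 3]
    - [16, 17, 3]
    - [18, 20, 3]
    - [20, 23, 3]
  roll: [7, 14, 21, 28, 35, 42, 49, 56]
  gripper: [8.8, 8.8, 8.8, 8.8, 8.8, 8.8, 8.8, 8.8]
  newtons: 25

```text
clock: 0.77
tool_pos: [0.4789, -0.3279, 0.2515]
eef_rot: [0.044, 0.706, -0.044, 0.706]
contact_force: [0.5, 0.2, -0.4]
opening: 1.0
```

apply_moves:
  travel:
    - [1, 4, 0]
    - [2, 8, 0]
    - [3, 12, 0]
    - [4, 16, 0]
    - [5, 20, 0]
    - [6, 24, -1]
    - [6.5, 28, -2]
    - [6.8, 31, -3]
  roll: [3, 6, 9, 12, 14, 14, 14, 14]
  gripper: [8.8, 8.8, 8.8, 8.8, 8.8, 8.8, 8.8, 8.8]

```text
clock: 1.43
tool_pos: [0.5469, -0.0155, 0.2215]
eef_rot: [-0.04, 0.706, 0.041, 0.706]
contact_force: [1.2, -0.6, -0.6]
opening: 0.998
```

apply_moves:
  travel:
    - [0, 4, 0]
    - [0, 8, -1]
    - [0, 12, -4]
    - [0, 14.5, -8]
    - [0, 14.5, -12]
    - [0, 14.5, -15]
    - [0, 14.5, -17.5]
    - [0, 14.5, -18.5]
  roll: [0, 0, 0, 0, 0, 0, 0, 0]
  gripper: [8.8, 8.8, 8.8, 8.8, 8.8, 8.8, 8.8, 8.8]

```text
clock: 2.1
tool_pos: [0.5437, 0.1249, 0.0328]
eef_rot: [-0.041, 0.708, 0.04, 0.704]
contact_force: [0.0, 0.3, 0.2]
opening: 0.999
```

apply_moves:
  travel:
    - [0, 0, -1]
    - [0, 0, -1.9]
    - [0, 0, -1.9]
    - [0, 0, -1.9]
    - [0, 0, -1.9]
    - [0, 0, -1.9]
    - [0, 0, -1.9]
    - [0, 0, -1.9]
  roll: [0, 0, 0, 0, 0, 0, 0, 0]
  gripper: [8.8, 8.8, 5, 5, 5, 5, 5, 5]

```text
clock: 2.77
tool_pos: [0.5469, 0.1255, 0.0184]
eef_rot: [-0.04, 0.706, 0.04, 0.706]
contact_force: [-0.6, 0.1, 0.7]
opening: 0.578
```

The opening reads 51 mm, less than the 60 mm board. Looking before lifting.

Run:
```python
from plant import r,cams
import cv2,numpy as np
print(r.get_state()['opening'],r.get_state()['tool_pos'])
t=cams.snapshot('top')['image'][:,:,::-1];s=cams.snapshot('side')['image'][:,:,::-1]
a=cv2.resize(t[190:310,210:330],(480,480),interpolation=cv2.INTER_CUBIC)
b=cv2.resize(s[190:350,220:380],(480,480),interpolation=cv2.INTER_CUBIC)
cv2.imwrite('pics/g1.png',np.hstack([a,b])[:, :800] if 0 else cv2.resize(np.hstack([a,b]),(800,400)))
```

```text
0.5782382617950678 [0.54694295 0.1254546  0.01836963]
```

View pics/g1.png

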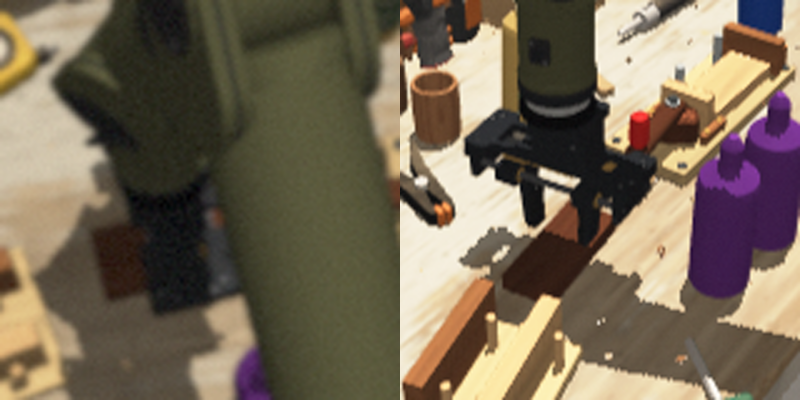

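apply_moves:
  travel:
    - [0, 0, 0]
    - [0, 0, 0]
    - [0, 0, 0]
    - [0, 0, 0]
    - [0, 0, 0]
    - [0, 0, 0]
    - [0, 0, 0]
    - [0, 0, 0]
  roll: [0, 0, 0, 0, 0, 0, 0, 0]
  gripper: [4.5, 4.5, 4, 4, 4, 4, 4, 4]

```text
clock: 3.53
tool_pos: [0.5465, 0.1255, 0.0177]
eef_rot: [-0.04, 0.706, 0.04, 0.706]
contact_force: [-0.9, 0.3, -0.4]
opening: 0.452
```

Run:
```python
from plant import r,cams
from h import *
st=r.get_state();print(st['opening'],st['tool_pos'])
s=cams.snapshot('side')['image'][:,:,::-1]
a=cv2.resize(s[215:325,230:340],(600,600),interpolation=cv2.INTER_CUBIC)
for hx in(-.02,.02):
    p=st['tool_pos']+np.array([hx,0,-.014]);u,v=proj('side',p);cv2.circle(a,(int((u-230)*600/110),int((v-215)*600/110)),4,(0,255,0),1)
cv2.imwrite('pics/g2.png',a)
```

```text
0.4517226895671575 [0.54650382 0.12547776 0.01772616]
```

View pics/g2.png

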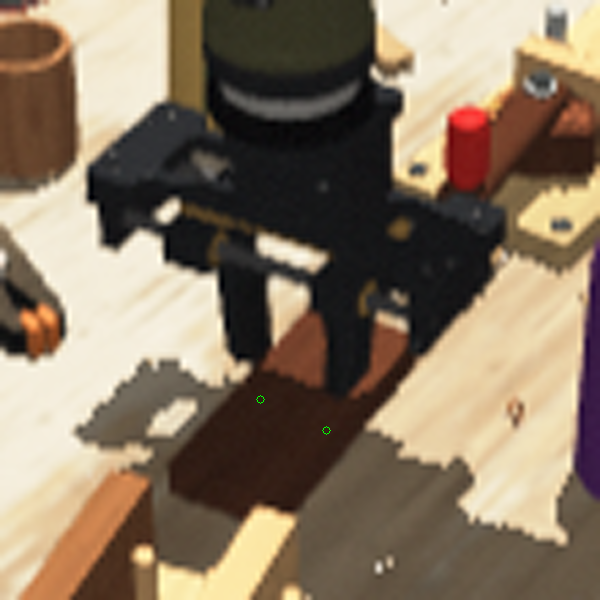

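Run:
```python
from h import *
S=600/110
P=lambda X:tuple(np.round((np.array(proj('side',X))-[230,215])*S).astype(int))
c,s=np.cos(np.radians(6.65)),np.sin(np.radians(6.65))
for lx,ly in((.03,.07),(.03,-.07),(-.03,-.07),(-.03,.07)):
    print('corner',P(np.array([.5456+c*lx-s*ly,.1301+s*lx+c*ly,.02])))
for z in(.004,.014,.024,.034):
    print(z,[P(np.array([.5465+h,.1255,z])) for h in(.0285,-.0285)])
```

```text
corner (np.int64(157), np.int64(462))
corner (np.int64(307), np.int64(298))
corner (np.int64(411), np.int64(333))
corner (np.int64(268), np.int64(504))
0.004 [(np.int64(247), np.int64(393)), (np.int64(341), np.int64(437))]
0.014 [(np.int64(247), np.int64(377)), (np.int64(340), np.int64(421))]
0.024 [(np.int64(246), np.int64(362)), (np.int64(340), np.int64(406))]
0.034 [(np.int64(245), np.int64(346)), (np.int64(340), np.int64(390))]
```

The fingertips appear at about z = 25–30 mm, just above the board, although the pose reading says 4 mm. I'll open and descend in small steps while watching the force.

apply_moves:
  travel:
    - [0, 0, 0]
    - [0, 0, 0]
    - [0, 0, 0]
    - [0, 0, 0]
    - [0, 0, 0]
    - [0, 0, 0]
    - [0, 0, -0.3]
    - [0, 0, -0.6]
  roll: [0, 0, 0, 0, 0, 0, 0, 0]
  gripper: [8.8, 8.8, 8.8, 8.8, 8.8, 8.8, 8.8, 8.8]

```text
clock: 4.25
tool_pos: [0.5466, 0.1255, 0.0116]
eef_rot: [-0.04, 0.706, 0.04, 0.706]
contact_force: [0.4, 0.4, -1.0]
opening: 0.993
```

apply_moves:
  travel:
    - [0, 0, -0.2]
    - [0, 0, -0.4]
    - [0, 0, -0.6]
    - [0, 0, -0.6]
    - [0, 0, -0.6]
    - [0, 0, -0.6]
    - [0, 0, -0.6]
    - [0, 0, -0.6]
  roll: [0, 0, 0, 0, 0, 0, 0, 0]
  gripper: [8.8, 8.8, 8.8, 8.8, 8.8, 8.8, 8.8, 8.8]

```text
clock: 4.92
tool_pos: [0.5466, 0.1255, 0.0059]
eef_rot: [-0.04, 0.706, 0.04, 0.706]
contact_force: [0.4, 1.3, 0.3]
opening: 1.0
```

apply_moves:
  travel:
    - [0, 0, -0.2]
    - [0, 0, -0.4]
    - [0, 0, -0.6]
    - [0, 0, -0.8]
    - [0, 0, -0.8]
    - [0, 0, -0.8]
    - [0, 0, -0.8]
    - [0, 0, -0.8]
  roll: [0, 0, 0, 0, 0, 0, 0, 0]
  gripper: [8.8, 8.8, 8.8, 8.8, 8.8, 8.8, 8.8, 8.8]

```text
clock: 5.58
tool_pos: [0.5465, 0.1255, -0.0022]
eef_rot: [-0.04, 0.706, 0.04, 0.706]
contact_force: [0.3, 0.5, -0.3]
opening: 1.004
```

apply_moves:
  travel:
    - [0, 0, 0]
    - [0, 0, 0]
    - [0, 0, 0]
    - [0, 0, 0]
    - [0, 0, 0]
    - [0, 0, 0]
    - [0, 0, 0]
    - [0, 0, 0]
  roll: [0, 0, 0, 0, 0, 0, 0, 0]
  gripper: [5, 5, 5, 5, 5, 5, 5, 5]

```text
clock: 6.25
tool_pos: [0.5465, 0.1254, -0.0022]
eef_rot: [-0.04, 0.706, 0.04, 0.706]
contact_force: [-0.6, -0.2, 0.9]
opening: 0.679
```

Gripped at 59.8 mm, so the z reading is about 2 cm low against the scene. I'll lift and carry the board over the jig, then look for xy offset too.

apply_moves:
  travel:
    - [0, 0, 2]
    - [0, 0, 5]
    - [0, 0, 9]
    - [0.2, -2, 12]
    - [0.4, -5, 15]
    - [0.6, -9, 15]
    - [0.8, -13, 15]
    - [1, -17, 15]
  roll: [0, 0, 0, -1, -2, -4, -5, -6]
  gripper: [5, 5, 5, 5, 5, 5, 5, 5]

```text
clock: 6.92
tool_pos: [0.5565, -0.0463, 0.1485]
eef_rot: [-0.003, 0.707, 0.003, 0.708]
contact_force: [0.3, -0.3, -1.0]
opening: 0.676
```

apply_moves:
  travel:
    - [0, -4, 0]
    - [0, -8, 0]
    - [0, -12, 0]
    - [0, -15, -1]
    - [0, -17.5, -2]
    - [0, -18.6, -3]
    - [0, -18.6, -4]
    - [0, -18.6, -4]
  roll: [0, 0, 0, 0, 0, 0, 0, 0]
  gripper: [5, 5, 5, 5, 5, 5, 5, 5]

```text
clock: 7.58
tool_pos: [0.555, -0.2288, 0.1054]
eef_rot: [-0.002, 0.708, 0.004, 0.706]
contact_force: [-0.0, 0.2, -1.8]
opening: 0.674
```

Run:
```python
from plant import r,cams
import cv2,numpy as np
st=r.get_state();print(st['opening'],st['tool_pos'],st['contact_force'])
t=cams.snapshot('top')['image'][:,:,::-1];s=cams.snapshot('side')['image'][:,:,::-1]
a=cv2.resize(t[200:300,320:440],None,fx=4,fy=4,interpolation=cv2.INTER_CUBIC)
b=cv2.resize(s[180:280,290:390],None,fx=4,fy=4,interpolation=cv2.INTER_CUBIC)
cv2.imwrite('pics/g3.png',cv2.resize(np.hstack([a[:,:400],b]),(800,400)))
```

```text
0.6743888082878741 [ 0.55498386 -0.22882107  0.10541751] [-0.01694852  0.15808923 -1.78378058]
```

View pics/g3.png

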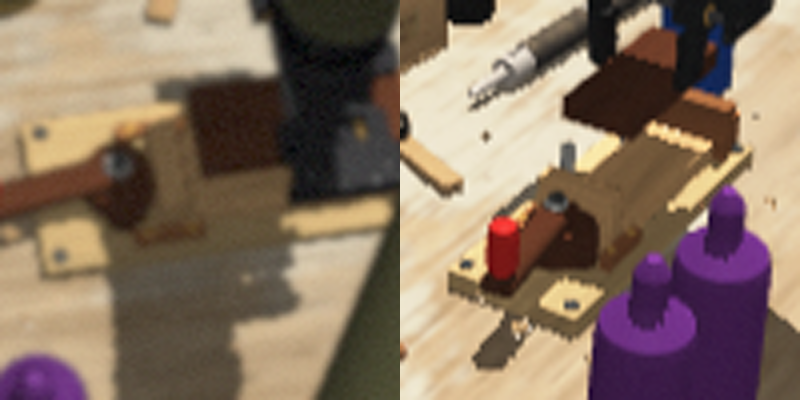

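The dark board's +y end shows at top (188,88)/(202,173) and side (565,95)/(632,125) in the composite, held above the jig. Triangulating these corners.

Run:
```python
from h import *
T=lambda x,y:(320+x/4,200+y/4)
S=lambda x,y:(290+(x-400)/4,180+y/4)
for a,b in(((188,88),(565,95)),((202,173),(632,125))):
    print(tri(T(*a),S(*b)))
for z in(.13,.14,.15): print(z,[onz('top',*T(*a),z).round(4) for a in((188,88),(202,173))],[onz('side',*S(*a),z).round(4) for a in((565,95),(632,125))])
```

```text
(array([ 0.57980064, -0.15419873,  0.13049859]), np.float64(0.004210130024661357))
(array([ 0.52180399, -0.15392221,  0.12485284]), np.float64(0.004338951310546668))
0.13 [array([ 0.5822, -0.1537]), array([ 0.5221, -0.1527])] [array([ 0.5778, -0.1546]), array([ 0.5152, -0.1459])]
0.14 [array([ 0.578 , -0.1523]), array([ 0.5184, -0.1513])] [array([ 0.5689, -0.1396]), array([ 0.5073, -0.131 ])]
0.15 [array([ 0.5739, -0.1509]), array([ 0.5147, -0.1499])] [array([ 0.56  , -0.1246]), array([ 0.4994, -0.1162])]
```

Board centre is about (0.551, -0.224) with its top at z ≈ 0.128, which agrees with lift height. Lowering with a 4 mm x shift.

apply_moves:
  travel:
    - [0.4, 0, -1]
    - [0.4, 0, -2.5]
    - [0.4, 0, -4]
    - [0.4, 0, -5.2]
    - [0.4, 0, -6]
    - [0.4, 0, -6.5]
    - [0.4, 0, -6.8]
    - [0.4, 0, -6.8]
  roll: [0, 0, 0, 0, 0, 0, 0, 0]
  gripper: [5, 5, 5, 5, 5, 5, 5, 5]

```text
clock: 8.35
tool_pos: [0.5606, -0.2286, 0.0408]
eef_rot: [-0.004, 0.707, 0.004, 0.707]
contact_force: [-5.5, 0.7, 9.7]
opening: 0.691
```

apply_moves:
  travel:
    - [0, 0, 0.3]
    - [-0.2, 0, 0.5]
    - [-0.3, 0, 0.5]
    - [-0.3, 0, 0.5]
    - [-0.3, 0, 0.3]
    - [-0.3, 0, 0.2]
    - [-0.3, 0, 0.1]
    - [-0.3, 0, 0.1]
  roll: [0, 0, 0, 0, 0, 0, 0, 0]
  gripper: [5, 5, 5, 5, 5, 5, 5, 5]

```text
clock: 9.02
tool_pos: [0.5573, -0.2305, 0.0403]
eef_rot: [-0.003, 0.707, 0.003, 0.707]
contact_force: [0.6, 0.6, -1.5]
opening: 0.691
```

apply_moves:
  travel:
    - [0, 0, -0.1]
    - [0, 0, -0.2]
    - [0, 0, -0.3]
    - [0, 0, -0.3]
    - [0, 0, -0.3]
    - [0, 0, -0.3]
    - [0, 0, -0.3]
    - [0, 0, -0.3]
  roll: [0, 0, 0, 0, 0, 0, 0, 0]
  gripper: [5, 5, 5, 5, 5, 5, 5, 5]

```text
clock: 9.68
tool_pos: [0.5573, -0.2306, 0.0377]
eef_rot: [-0.003, 0.707, 0.003, 0.707]
contact_force: [-1.1, -0.2, -1.1]
opening: 0.69
```

Run:
```python
from plant import r,cams
import cv2,numpy as np
st=r.get_state();print(st['opening'],st['tool_pos'],st['contact_force'],st['moment'])
t=cams.snapshot('top')['image'][:,:,::-1];s=cams.snapshot('side')['image'][:,:,::-1]
a=cv2.resize(t[205:305,330:430],(400,400),interpolation=cv2.INTER_CUBIC)
b=cv2.resize(s[190:270,300:380],(400,400),interpolation=cv2.INTER_CUBIC)
cv2.imwrite('pics/g4.png',np.hstack([a,b]))
```

```text
0.689908040958231 [ 0.55730299 -0.23056978  0.0377015 ] [-1.06541491 -0.21136732 -1.0770631 ] [-0.09048618  0.10490062 -0.01785433]
```

View pics/g4.png

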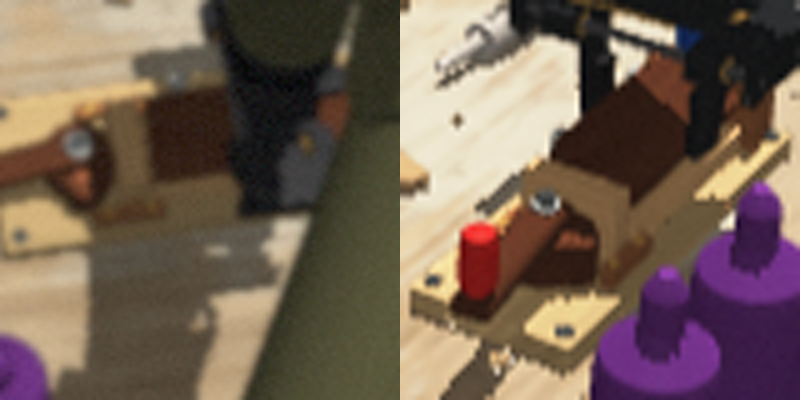

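The dark board sits level between the block and the fence, inside the pins. Lowering the last millimetres and releasing.

apply_moves:
  travel:
    - [0, 0, -0.1]
    - [0, 0, -0.1]
    - [0, 0, -0.2]
    - [0, 0, -0.2]
    - [0, 0, -0.2]
    - [0, 0, -0.2]
    - [0, 0, -0.2]
    - [0, 0, -0.2]
  roll: [0, 0, 0, 0, 0, 0, 0, 0]
  gripper: [5, 5, 5, 5, 5, 6.4, 7.4, 7.8]

```text
clock: 10.45
tool_pos: [0.5583, -0.2304, 0.036]
eef_rot: [-0.003, 0.707, 0.003, 0.708]
contact_force: [0.6, -0.4, -0.1]
opening: 0.854
```

apply_moves:
  travel:
    - [0, 0, 0]
    - [0, 0, 0]
    - [0, 0, 1]
    - [0, 0, 4]
    - [0, 0, 8]
    - [0, 0, 12]
    - [0, 4, 16]
    - [0, 8, 18]
  roll: [0, 0, 0, 0, 0, 0, 2, 4]
  gripper: [7.8, 7.8, 7.8, 7.8, 7.8, 7.8, 7.8, 7.8]

```text
clock: 11.12
tool_pos: [0.5585, -0.1685, 0.2105]
eef_rot: [-0.027, 0.705, 0.024, 0.708]
contact_force: [0.9, 0.7, -0.7]
opening: 0.882
```

apply_moves:
  travel:
    - [0, 3, 1]
    - [0, 7, 2]
    - [-0.5, 11, 2]
    - [-1, 15, 2]
    - [-2, 19, 2]
    - [-3, 23, 2]
    - [-4.5, 27, 2]
    - [-6, 31, 2]
  roll: [2, 4, 6, 8, 9, 9, 9, 9]
  gripper: [6, 6, 6, 6, 5, 5, 5, 5]

```text
clock: 11.78
tool_pos: [0.4975, 0.1445, 0.2276]
eef_rot: [-0.083, 0.702, 0.083, 0.703]
contact_force: [1.0, 0.0, -0.0]
opening: 0.567
```

apply_moves:
  travel:
    - [-1.5, 4, 0]
    - [-3, 8, 0]
    - [-4, 12, 0]
    - [-4.5, 15.5, 0]
    - [-4.5, 15.5, 0]
    - [-4.5, 15.5, 0]
    - [-4.5, 15.5, 0]
    - [-4.5, 15.5, 0]
  roll: [0, 0, 0, 0, 0, 0, 0, 0]
  gripper: [5, 5, 5, 5, 5, 5, 5, 5]

```text
clock: 12.45
tool_pos: [0.4539, 0.2955, 0.2268]
eef_rot: [-0.083, 0.702, 0.081, 0.702]
contact_force: [0.8, -1.7, 0.9]
opening: 0.567
```

apply_moves:
  travel:
    - [0, 1.5, -2]
    - [0, 1.5, -6]
    - [0, 1.5, -10]
    - [0, 1.5, -13]
    - [0, 1.5, -15]
    - [0, 1.5, -17]
    - [0, 1.5, -18]
    - [0, 1.5, -18.6]
  roll: [0, 0, 0, 0, 0, 0, 0, 0]
  gripper: [5, 5, 5, 5, 5, 5, 5, 5]

```text
clock: 13.12
tool_pos: [0.4535, 0.3107, 0.0396]
eef_rot: [-0.083, 0.703, 0.081, 0.702]
contact_force: [0.3, -0.1, 0.6]
opening: 0.564
```

apply_moves:
  travel:
    - [0, 0, 0]
    - [0, 0, 0]
    - [0, 0, 0]
    - [0, 0, 0]
    - [0, 0, 0]
    - [0, 0, 0]
    - [0, 0, 0]
    - [0, 0, 0]
  roll: [0, 0, 0, 0, 0, 0, 0, 0]
  gripper: [1, 1, 1, 1, 1, 1, 1, 1]

```text
clock: 13.78
tool_pos: [0.4531, 0.3127, 0.0416]
eef_rot: [-0.083, 0.702, 0.083, 0.702]
contact_force: [-2.3, -1.0, 6.2]
opening: 0.224
```

apply_moves:
  travel:
    - [0, 0, 2]
    - [0, 0, 5]
    - [0, 0, 8]
    - [2, -3, 9]
    - [4, -7, 9]
    - [6, -11, 9]
    - [7, -14, 9]
    - [7.7, -16.8, 9]
  roll: [0, 0, 0, -1, -2, -3, -4, -5]
  gripper: [1, 1, 1, 1, 1, 1, 1, 1]

```text
clock: 14.45
tool_pos: [0.5321, 0.1403, 0.1308]
eef_rot: [-0.051, 0.705, 0.05, 0.706]
contact_force: [1.0, -0.2, -1.6]
opening: 0.228
```

apply_moves:
  travel:
    - [0, 0, 0]
    - [0, 0, -2]
    - [0, 0, -5]
    - [0, 0, -7.5]
    - [0, 0, -9]
    - [0, 0, -9.8]
    - [0, 0, -10.2]
    - [0, 0, -10.2]
  roll: [0, 0, 0, 0, 0, 0, 0, 0]
  gripper: [1, 1, 1, 1, 1, 1, 1, 1]

```text
clock: 15.12
tool_pos: [0.5301, 0.1449, 0.0285]
eef_rot: [-0.052, 0.705, 0.052, 0.705]
contact_force: [-0.4, 0.0, -0.8]
opening: 0.23
```

apply_moves:
  travel:
    - [0, 0, -0.1]
    - [0, 0, -0.2]
    - [0, 0, -0.3]
    - [0, 0, -0.3]
    - [0, 0, -0.3]
    - [0, 0, -0.3]
    - [0, 0, -0.3]
    - [0, 0, -0.3]
  roll: [0, 0, 0, 0, 0, 0, 0, 0]
  gripper: [1, 1, 1, 1, 1, 1, 1, 1]

```text
clock: 15.78
tool_pos: [0.5303, 0.1446, 0.0258]
eef_rot: [-0.052, 0.705, 0.052, 0.705]
contact_force: [-0.3, -0.5, -1.4]
opening: 0.231
```

apply_moves:
  travel:
    - [0, 0, -0.1]
    - [0, 0, -0.2]
    - [0, 0, -0.2]
    - [0, 0, -0.2]
    - [0, 0, -0.2]
    - [0, 0, -0.2]
    - [0, 0, -0.2]
    - [0, 0, -0.2]
  roll: [0, 0, 0, 0, 0, 0, 0, 0]
  gripper: [1, 1, 1, 1.6, 2.2, 2.6, 3.2, 3.8]

```text
clock: 16.45
tool_pos: [0.5305, 0.1447, 0.0236]
eef_rot: [-0.052, 0.705, 0.052, 0.705]
contact_force: [1.0, -0.0, 0.6]
opening: 0.413
```

apply_moves:
  travel:
    - [0, 0, 0]
    - [0, 0, 0.5]
    - [0, 0, 2]
    - [0, 0, 4]
    - [0, 0, 6]
    - [0, 0, 8]
    - [-2, 0, 9]
    - [-4, 0, 9]
  roll: [0, 0, 0, 0, 0, 0, 0, 0]
  gripper: [4, 4, 4, 4, 4, 4, 2, 0.5]

```text
clock: 17.12
tool_pos: [0.4922, 0.1453, 0.1161]
eef_rot: [-0.051, 0.703, 0.052, 0.707]
contact_force: [-0.0, 0.3, -0.7]
opening: 0.329
```

Run:
```python
from plant import r,cams
import cv2,numpy as np
st=r.get_state();print(st['opening'],st['tool_pos'])
s=cams.snapshot('side')['image'][:,:,::-1]
b=cv2.resize(s[170:330,200:400],None,fx=4,fy=3.75,interpolation=cv2.INTER_CUBIC)
cv2.imwrite('pics/g5.png',cv2.resize(s[180:330,210:360],(600,600),interpolation=cv2.INTER_CUBIC))
```

```text
0.329198536504354 [0.49221033 0.14529546 0.11612579]
```

View pics/g5.png

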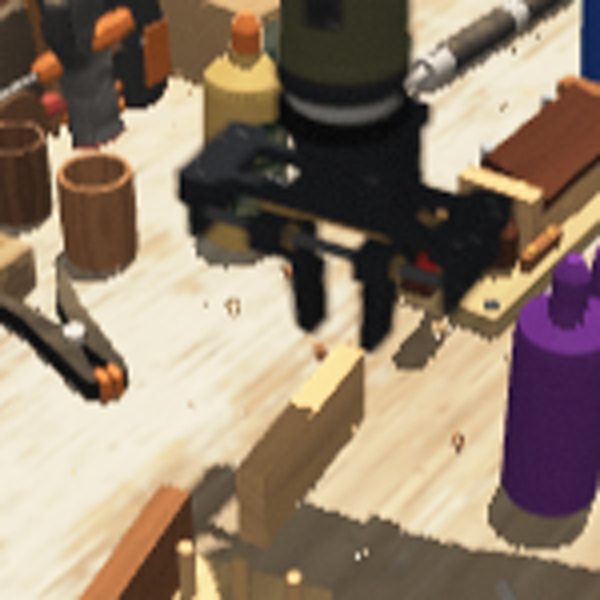

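The pale board stands upright on the bench. Now closing the gripper, lowering beside its upper part and tipping it toward +x.

apply_moves:
  travel:
    - [-1, 0, 0]
    - [-1, 0, -2]
    - [-1, 0, -5]
    - [-1, 0, -7]
    - [-1, 0, -8]
    - [-1, 0, -8.2]
    - [-0.5, 0, -8.2]
    - [0, 0, -8.2]
  roll: [0, 0, 0, 0, 0, 0, 0, 0]
  gripper: [0, 0, 0, 0, 0, 0, 0, 0]

```text
clock: 17.83
tool_pos: [0.4908, 0.1449, 0.0323]
eef_rot: [-0.052, 0.705, 0.052, 0.705]
contact_force: [-0.3, -0.1, 0.3]
opening: 0.009
```

apply_moves:
  travel:
    - [0.5, 0, 0]
    - [1, 0, 0]
    - [1.5, 0, 0]
    - [2, 0, 0]
    - [2.5, 0, 0]
    - [3, 0, 0]
    - [3.5, 0, -0.3]
    - [4, 0, -0.6]
  roll: [0, 0, 0, 0, 0, 0, 0, 0]
  gripper: [0, 0, 0, 0, 0, 0, 0, 0]

```text
clock: 18.5
tool_pos: [0.5309, 0.1446, 0.0256]
eef_rot: [-0.052, 0.705, 0.052, 0.705]
contact_force: [0.3, 0.3, 0.4]
opening: 0.007
```

apply_moves:
  travel:
    - [0.5, 0, 0]
    - [1, 0, 0]
    - [1.5, 0, 0]
    - [2, 0, 0]
    - [2, 0, 3]
    - [2, 0, 6]
    - [0, 0, 9]
    - [-4, 0, 13]
  roll: [0, 0, 0, 0, 0, 0, 0, 0]
  gripper: [0, 0, 0, 0, 0, 0, 2, 6]

```text
clock: 19.17
tool_pos: [0.503, 0.1448, 0.1465]
eef_rot: [-0.051, 0.704, 0.052, 0.706]
contact_force: [0.4, 1.9, 0.5]
opening: 0.131
```

Run:
```python
from plant import r,cams
import cv2,numpy as np
st=r.get_state();print(st['opening'],st['tool_pos'])
t=cams.snapshot('top')['image'][:,:,::-1];s=cams.snapshot('side')['image'][:,:,::-1]
a=cv2.resize(t[200:300,220:320],(400,400),interpolation=cv2.INTER_CUBIC)
b=cv2.resize(s[220:320,230:330],(400,400),interpolation=cv2.INTER_CUBIC)
cv2.imwrite('pics/g6.png',np.hstack([a,b]))
```

```text
0.1307680181186039 [0.50297151 0.14480298 0.14646878]
```

View pics/g6.png

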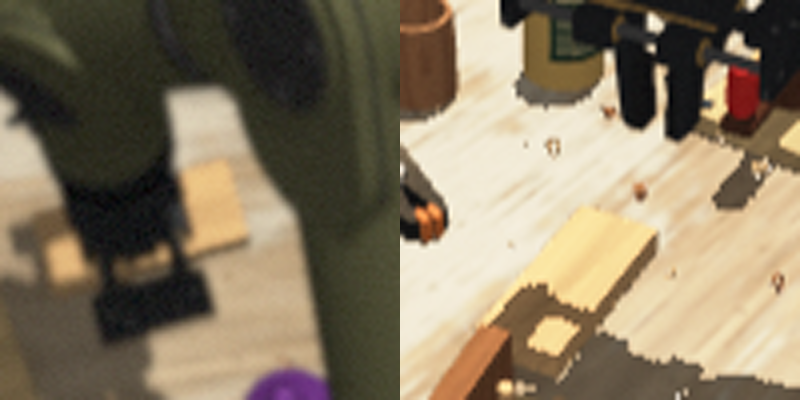

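Flat on the bench: the -y end corners are at top (233,160)/(248,240) and side (585,207)/(657,233).

Run:
```python
from h import *
q=.03;h=.07
print(fit([(233,160),(248,240),(52,288)],[(q,-h),(-q,-h),(-q,h)],[.02]*3,(220,200),4))
print([onz('top',220+x/4,200+y/4,.02).round(4) for x,y in((233,160),(248,240))],[onz('side',230+(x-400)/4,220+y/4,.02).round(4) for x,y in((585,207),(657,233))])
```

```text
(array([0.5704, 0.1515]), np.float64(6.31), array([1.2, 2.1, 1. ]))
[array([0.6083, 0.0841]), array([0.5483, 0.0806])] [array([0.6006, 0.0875]), array([0.5435, 0.0819])]
```

apply_moves:
  travel:
    - [3, 0.3, 0]
    - [6, 0.5, 0]
    - [6.5, 0.6, 0]
    - [6.5, 0.6, 0]
    - [6.5, 0.6, -3]
    - [6.5, 0.6, -6]
    - [6.5, 0.6, -8]
    - [6.5, 0.6, -9]
  roll: [-1, -1.5, -1.5, -1.5, -1.5, -1.5, -1.5, -1.5]
  gripper: [8.8, 8.8, 8.8, 8.8, 8.8, 8.8, 8.8, 8.8]

```text
clock: 19.93
tool_pos: [0.5628, 0.1497, 0.0521]
eef_rot: [-0.044, 0.708, 0.043, 0.704]
contact_force: [-0.4, -0.7, -0.1]
opening: 0.827
```

apply_moves:
  travel:
    - [0.3, 0, 0]
    - [0.3, 0, -1]
    - [0.3, 0, -2]
    - [0.3, 0, -3.5]
    - [0.3, 0, -4.5]
    - [0.3, 0, -5.2]
    - [0.3, 0, -5.5]
    - [0.3, 0, -5.5]
  roll: [0, 0, 0, 0, 0, 0, 0, 0]
  gripper: [8.8, 8.8, 8.8, 8.8, 8.8, 8.8, 8.8, 8.8]

```text
clock: 20.6
tool_pos: [0.5685, 0.1506, -0.0003]
eef_rot: [-0.043, 0.706, 0.043, 0.706]
contact_force: [0.3, -0.0, 0.8]
opening: 0.998
```

apply_moves:
  travel:
    - [0, 0, 0]
    - [0, 0, 0]
    - [0, 0, 0]
    - [0, 0, 0]
    - [0, 0, 0]
    - [0, 0, 0]
    - [0, 0, 0]
    - [0, 0, 0]
  roll: [0, 0, 0, 0, 0, 0, 0, 0]
  gripper: [5, 5, 5, 5, 5, 5, 5, 5]

```text
clock: 21.27
tool_pos: [0.5689, 0.1507, 0.0006]
eef_rot: [-0.043, 0.706, 0.043, 0.706]
contact_force: [-0.9, -0.5, 4.3]
opening: 0.662
```

apply_moves:
  travel:
    - [0, 0, 2]
    - [0, 0, 5]
    - [0, 0, 9]
    - [-0.2, -2, 13]
    - [-0.4, -5, 15]
    - [-0.6, -9, 15]
    - [-0.8, -13, 15]
    - [-1.2, -17, 15]
  roll: [0, 0, 0, -1, -2, -4, -5, -6.7]
  gripper: [5, 5, 5, 5, 5, 5, 5, 5]

```text
clock: 21.93
tool_pos: [0.5568, -0.0212, 0.1506]
eef_rot: [-0.002, 0.707, 0.001, 0.708]
contact_force: [0.2, -0.4, -2.0]
opening: 0.669
```

apply_moves:
  travel:
    - [0, -4, 0]
    - [0, -8, 0]
    - [0, -12, 0]
    - [0, -15, 0]
    - [0, -18, 0]
    - [0, -20, -1]
    - [0, -20.9, -2]
    - [0, -20.9, -3]
  roll: [0, 0, 0, 0, 0, 0, 0, 0]
  gripper: [5, 5, 5, 5, 5, 5, 5, 5]

```text
clock: 22.6
tool_pos: [0.5558, -0.2313, 0.1188]
eef_rot: [-0.0, 0.707, -0.0, 0.707]
contact_force: [0.5, 0.2, -1.9]
opening: 0.669
```

apply_moves:
  travel:
    - [0, 0, 0]
    - [0, 0, 0]
    - [0, 0, -1]
    - [0, 0, -2]
    - [0, 0, -3]
    - [0, 0, -4]
    - [0, 0, -4.5]
    - [0, 0, -4.5]
  roll: [0, 0, 0, 0, 0, 0, 0, 0]
  gripper: [5, 5, 5, 5, 5, 5, 5, 5]

```text
clock: 23.27
tool_pos: [0.5557, -0.228, 0.0735]
eef_rot: [-0.002, 0.708, 0.002, 0.706]
contact_force: [-0.5, 0.8, -1.0]
opening: 0.673
```

apply_moves:
  travel:
    - [0, 0.2, 0]
    - [0, 0.3, 0]
    - [0, 0.3, -0.3]
    - [0, 0.3, -0.6]
    - [0, 0.3, -0.9]
    - [0, 0.3, -1.2]
    - [0, 0.3, -1.2]
    - [0, 0.3, -1.2]
  roll: [0, 0, 0, 0, 0, 0, 0, 0]
  gripper: [5, 5, 5, 5, 5, 5, 5, 5]

```text
clock: 23.93
tool_pos: [0.5566, -0.2254, 0.063]
eef_rot: [-0.002, 0.707, 0.002, 0.707]
contact_force: [-0.2, -0.2, -2.0]
opening: 0.668
```

apply_moves:
  travel:
    - [0, 0, -0.1]
    - [0, 0, -0.2]
    - [0, 0, -0.3]
    - [0, 0, -0.3]
    - [0, 0, -0.3]
    - [0, 0, -0.3]
    - [0, 0, -0.3]
    - [0, 0, -0.3]
  roll: [0, 0, 0, 0, 0, 0, 0, 0]
  gripper: [5, 5, 5, 5, 5, 5, 5, 5]

```text
clock: 24.6
tool_pos: [0.5568, -0.2254, 0.0603]
eef_rot: [-0.002, 0.707, 0.002, 0.707]
contact_force: [0.8, -0.3, -1.5]
opening: 0.67
```

apply_moves:
  travel:
    - [0, 0, -0.1]
    - [0, 0, -0.2]
    - [0, 0, -0.2]
    - [0, 0, -0.2]
    - [0, 0, -0.2]
    - [0, 0, -0.2]
    - [0, 0, -0.2]
    - [0, 0, -0.2]
  roll: [0, 0, 0, 0, 0, 0, 0, 0]
  gripper: [5, 5, 5, 5.4, 6, 6.6, 7.2, 7.8]

```text
clock: 25.27
tool_pos: [0.5568, -0.2254, 0.058]
eef_rot: [-0.002, 0.707, 0.002, 0.707]
contact_force: [-0.8, 0.1, 0.0]
opening: 0.865
```

apply_moves:
  travel:
    - [0, 0, 0]
    - [0, 0, 0.5]
    - [0, 0, 2]
    - [0, 0, 5]
    - [0, 0, 9]
    - [-1, 0, 11]
    - [-3, -0.5, 11]
    - [-5, -1, 11]
  roll: [0, 0, 0, 0, -7, -14, -21, -28]
  gripper: [7.8, 7.8, 7.8, 7.8, 7, 6, 5, 5]

```text
clock: 25.93
tool_pos: [0.5081, -0.2351, 0.1703]
eef_rot: [0.171, 0.684, -0.171, 0.688]
contact_force: [-0.2, 0.5, -0.5]
opening: 0.609
```

Run:
```python
from plant import r
s=r.get_state();print(s['q'].round(2),s['tool_pos'],s['eef_rot'].round(3),s['contact_force'])
```

```text
[ 0.6   0.69 -0.42  1.82  0.41  0.71 -0.53] [ 0.50808761 -0.23512537  0.17034593] [ 0.171  0.684 -0.171  0.688] [-0.16032062  0.54593047 -0.4765659 ]
```

apply_moves:
  travel:
    - [-1, 0, 0]
    - [-2.5, 0, 0]
    - [-2.5, 0, 0]
    - [-2.5, 0, -1]
    - [-2.5, 0, -3]
    - [-2.5, 0, -5]
    - [-2.5, 0, -6]
    - [-2.5, 0, -7]
  roll: [-7, -14, -21, -28, -35, -42, -49, -56]
  gripper: [5, 5, 5, 5, 5, 5, 5, 5]

```text
clock: 26.6
tool_pos: [0.4816, -0.2351, 0.0976]
eef_rot: [0.473, 0.525, -0.473, 0.525]
contact_force: [0.1, 0.5, 0.2]
opening: 0.567
```

apply_moves:
  travel:
    - [0, 0, -1]
    - [0, 0, -3]
    - [0, 0, -5]
    - [0, 0, -6.5]
    - [0, 0, -7.5]
    - [0, 0, -8]
    - [0, 0, -8]
    - [0, 0, -8]
  roll: [-5.5, -5.5, -5.5, -5.5, -5.5, -5.5, -5.5, -5.5]
  gripper: [5, 5, 5, 5, 5, 5, 5, 5]

```text
clock: 27.27
tool_pos: [0.4821, -0.2355, 0.0186]
eef_rot: [0.497, 0.503, -0.497, 0.503]
contact_force: [0.5, -1.2, -0.1]
opening: 0.566
```

apply_moves:
  travel:
    - [0.4, 0, -0.2]
    - [0.8, 0, -0.2]
    - [1.2, 0, -0.2]
    - [1.5, 0, -0.2]
    - [1.8, 0, -0.2]
    - [2.1, 0, -0.2]
    - [2.4, 0, -0.2]
    - [2.6, 0, -0.2]
  roll: [0, 0, 0, 0, 0, 0, 0, 0]
  gripper: [5, 5, 5, 5, 5, 5, 5, 5]

```text
clock: 27.93
tool_pos: [0.5083, -0.2354, 0.0163]
eef_rot: [0.497, 0.503, -0.497, 0.503]
contact_force: [0.3, -0.2, 0.4]
opening: 0.565
```

apply_moves:
  travel:
    - [0.1, 0, 0]
    - [0.2, 0, 0]
    - [0.3, 0, 0]
    - [0.4, 0, 0]
    - [0.5, 0, 0]
    - [0.6, 0, 0]
    - [0.7, 0, 0]
    - [0.7, 0, 0]
  roll: [0, 0, 0, 0, 0, 0, 0, 0]
  gripper: [5, 5, 5, 5, 5, 5, 5, 5]

```text
clock: 28.6
tool_pos: [0.5141, -0.2354, 0.0162]
eef_rot: [0.496, 0.504, -0.497, 0.503]
contact_force: [-1.2, 0.1, -0.5]
opening: 0.568
```

apply_moves:
  travel:
    - [0.1, 0, 0]
    - [0.2, 0, 0]
    - [0.3, 0, 0]
    - [0.4, 0, 0]
    - [0.5, 0, 0]
    - [0.5, 0, 0]
    - [0.5, 0, 0]
    - [0.5, 0, 0]
  roll: [0, 0, 0, 0, 0, 0, 0, 0]
  gripper: [5, 5, 5, 5, 5, 5, 5, 5]

```text
clock: 29.27
tool_pos: [0.5155, -0.2357, 0.016]
eef_rot: [0.495, 0.505, -0.499, 0.501]
contact_force: [-8.9, -0.5, 6.0]
opening: 0.57
```

apply_moves:
  travel:
    - [0.1, 0, 0]
    - [0.2, 0, 0]
    - [0.3, 0, 0]
    - [0.3, 0, 0]
    - [0.3, 0, 0]
    - [0.3, 0, 0]
    - [0.3, 0, 0]
    - [0.3, 0, 0]
  roll: [0, 0, 0, 0, 0, 0, 0, 0]
  gripper: [5, 5, 5, 5, 5, 5, 5, 5]

```text
clock: 29.93
tool_pos: [0.5155, -0.2357, 0.0159]
eef_rot: [0.494, 0.506, -0.5, 0.499]
contact_force: [-13.3, 0.7, 11.1]
opening: 0.567
```

apply_moves:
  travel:
    - [0.2, 0, 0]
    - [0.4, 0, 0]
    - [0.6, 0, 0]
    - [0.6, 0, 0]
    - [0.6, 0, 0]
    - [0.6, 0, 0]
    - [0.6, 0, 0]
    - [0.6, 0, 0]
  roll: [0, 0, 0, 0, 0, 0, 0, 0]
  gripper: [5, 5, 5, 5, 5, 5, 5, 5]

```text
clock: 30.6
tool_pos: [0.517, -0.2356, 0.0158]
eef_rot: [0.492, 0.509, -0.502, 0.497]
contact_force: [-20.0, 0.7, 16.0]
opening: 0.567
```

apply_moves:
  travel:
    - [-1, 0, 0]
    - [-3, 0, 0]
    - [-4, 0, 0]
    - [-4, 0, 2]
    - [-4, 0, 6]
    - [-4, 0, 10]
    - [-4, 0, 14]
    - [-4, 0, 18]
  roll: [0, 0, 0, 0, 7, 14, 21, 28]
  gripper: [5, 5, 5, 5, 5, 5, 5, 5]

```text
clock: 31.27
tool_pos: [0.4895, -0.2354, 0.1985]
eef_rot: [0.358, 0.609, -0.358, 0.61]
contact_force: [1.7, -1.0, -0.5]
opening: 0.569
```

apply_moves:
  travel:
    - [0, 3, 0]
    - [0, 6, 0]
    - [0, 9, 0]
    - [0, 12, 0]
    - [0, 15, 0]
    - [0, 18, 0]
    - [2, 20, 0]
    - [4, 20, 0]
  roll: [7, 14, 21, 28, 35, 42, 49, 56]
  gripper: [5, 5, 5, 5, 5, 5, 5, 5]

```text
clock: 31.93
tool_pos: [0.5297, -0.0287, 0.1973]
eef_rot: [0.029, 0.706, -0.026, 0.707]
contact_force: [0.3, 0.5, 0.3]
opening: 0.569
```

Run:
```python
from plant import r,cams
import cv2,numpy as np
st=r.get_state();print(st['opening'],st['tool_pos'],st['contact_force'])
t=cams.snapshot('top')['image'][:,:,::-1];s=cams.snapshot('side')['image'][:,:,::-1]
cv2.imwrite('pics/t7.png',t);cv2.imwrite('pics/s7.png',s)
a=cv2.resize(t[205:265,345:445],(800,480),interpolation=cv2.INTER_CUBIC)[:,:800]
cv2.imwrite('pics/g7.png',np.hstack([cv2.resize(t[200:280,310:440],(488,300),interpolation=cv2.INTER_CUBIC),cv2.resize(s[190:265,305:383],(312,300),interpolation=cv2.INTER_CUBIC)]))
```

```text
0.5693302876841757 [ 0.52970025 -0.02871497  0.19732904] [0.34609804 0.49205862 0.27389398]
```

View pics/g7.png

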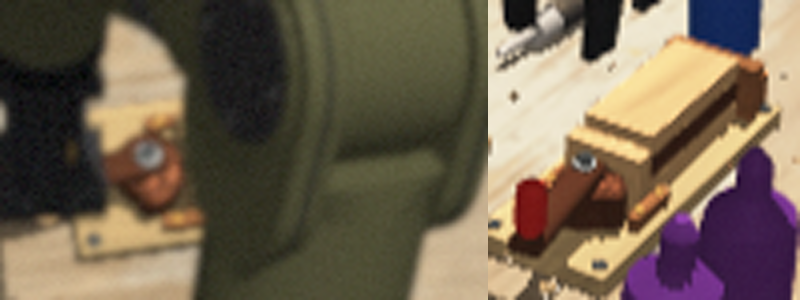

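The pile is stacked neatly with its -x side facing the camera: top board near corner at (648,138), a thin dark layer below, then the bottom board. I'll check layer spacing numerically for flushness.

Run:
```python
from h import *
im=cv2.imread('pics/s7.png')[:,:,::-1].astype(int)
for y in(-.20,-.23,-.26):
    pr=[proj('side',np.array([.531,y,z])) for z in(.078,.058,.038,.018)]
    u=int(round(np.mean([p[0] for p in pr])))
    print('y',y,'col',u,'pred rows',[round(p[1],1) for p in pr],[round(p[0],1) for p in pr])
    v0=int(pr[0][1])-5
    print([(v,*im[v,u]) for v in range(v0,int(pr[3][1])+6)])
# px per mm of recess
a=np.array(proj('side',np.array([.531,-.23,.058])));b=np.array(proj('side',np.array([.541,-.23,.058])));print('10mm in x:',b-a)
```

```text
y -0.2 col 351 pred rows [np.float64(216.9), np.float64(222.5), np.float64(227.9), np.float64(233.2)] [np.float64(351.4), np.float64(351.0), np.float64(350.5), np.float64(350.1)]
[(211, np.int64(241), np.int64(206), np.int64(142)), (212, np.int64(245), np.int64(214), np.int64(148)), (213, np.int64(246), np.int64(217), np.int64(149)), (214, np.int64(245), np.int64(214), np.int64(147)), (215, np.int64(245), np.int64(214), np.int64(148)), (216, np.int64(245), np.int64(215), np.int64(149)), (217, np.int64(245), np.int64(216), np.int64(150)), (218, np.int64(248), np.int64(221), np.int64(153)), (219, np.int64(232), np.int64(191), np.int64(127)), (220, np.int64(117), np.int64(90), np.int64(60)), (221, np.int64(117), np.int64(89), np.int64(59)), (222, np.int64(116), np.int64(88), np.int64(58)), (223, np.int64(103), np.int64(77), np.int64(52)), (224, np.int64(65), np.int64(44), np.int64(30)), (225, np.int64(42), np.int64(25), np.int64(17)), (226, np.int64(45), np.int64(25), np.int64(18)), (227, np.int64(44), np.int64(26), np.int64(16)), (228, np.int64(57), np.int64(37), np.int64(26)), (229, n
[... 2937 characters left out ...]
nt64(31)), (217, np.int64(45), np.int64(26), np.int64(18)), (218, np.int64(43), np.int64(24), np.int64(18)), (219, np.int64(43), np.int64(25), np.int64(18)), (220, np.int64(64), np.int64(42), np.int64(28)), (221, np.int64(99), np.int64(75), np.int64(49)), (222, np.int64(118), np.int64(91), np.int64(60)), (223, np.int64(116), np.int64(89), np.int64(58)), (224, np.int64(117), np.int64(90), np.int64(60)), (225, np.int64(121), np.int64(94), np.int64(63)), (226, np.int64(191), np.int64(158), np.int64(107)), (227, np.int64(238), np.int64(212), np.int64(149)), (228, np.int64(237), np.int64(211), np.int64(148)), (229, np.int64(238), np.int64(212), np.int64(148))]
10mm in x: [-2.77918947 -0.97185218]
```

Layers look flush within about 2 mm, but the pushing fingers may have borne mostly on the upper boards. I'll square up by straddling the pile with flat pads between the pins, then squeezing lightly and pressing toward the pins.

apply_moves:
  travel:
    - [1, -4, 0]
    - [2, -8, 0]
    - [2.5, -12, 0]
    - [3, -16, 0]
    - [3, -20, 0]
    - [3, -20, -2]
    - [3, -20, -5]
    - [3, -20, -8]
  roll: [2, 4, 5, 5, 5, 5, 5, 5]
  gripper: [8.8, 8.8, 8.8, 8.8, 8.8, 8.8, 8.8, 8.8]
  newtons: 10

```text
clock: 32.7
tool_pos: [0.5586, -0.2376, 0.1159]
eef_rot: [0.003, 0.706, -0.004, 0.708]
contact_force: [0.5, 0.6, -0.5]
opening: 1.0
```

apply_moves:
  travel:
    - [0, 0, 0]
    - [0, 0, -2]
    - [0, 0, -4]
    - [0, 0, -6]
    - [0, 0, -8]
    - [0, 0, -9]
    - [0, 0, -9.5]
    - [0, 0, -9.5]
  roll: [0, 0, 0, 0, 0, 0, 0, 0]
  gripper: [8.8, 8.8, 8.8, 8.8, 8.8, 8.8, 8.8, 8.8]

```text
clock: 33.37
tool_pos: [0.5587, -0.2355, 0.0213]
eef_rot: [0.002, 0.707, -0.002, 0.707]
contact_force: [-0.2, 0.3, -0.2]
opening: 0.998
```

apply_moves:
  travel:
    - [0.2, 0, -0.2]
    - [0.2, 0, -0.4]
    - [0.2, 0, -0.4]
    - [0.2, 0, -0.4]
    - [0.2, 0, -0.4]
    - [0.2, 0, -0.4]
    - [0.2, 0, -0.4]
    - [0.2, 0, -0.4]
  roll: [0, 0, 0, 0, 0, 0, 0, 0]
  gripper: [8.8, 8.8, 7.5, 6.5, 5, 5, 5, 5]
  newtons: 12

```text
clock: 34.03
tool_pos: [0.5582, -0.2356, 0.0171]
eef_rot: [0.001, 0.709, -0.002, 0.705]
contact_force: [-5.9, -0.3, 4.5]
opening: 0.683
```

apply_moves:
  travel:
    - [0.1, 0, 0]
    - [0.2, 0, 0]
    - [0.3, 0, 0]
    - [0.4, 0, 0]
    - [0.5, 0, 0]
    - [0.6, 0, 0]
    - [0.6, 0, 0]
    - [0.6, 0, 0]
  roll: [0, 0, 0, 0, 0, 0, 0, 0]
  gripper: [5, 5, 5, 5, 5, 5, 5, 5]

```text
clock: 34.7
tool_pos: [0.5581, -0.2357, 0.0167]
eef_rot: [0.001, 0.713, -0.002, 0.701]
contact_force: [-15.5, 1.3, 13.0]
opening: 0.684
```

The pile stops firmly at reading x = 0.558, squeezed to 60.2 mm, so the layers are flush against the pins. Releasing and going to the lever knob.

apply_moves:
  travel:
    - [0, 0, 0]
    - [0, 0, 0]
    - [0, 0, 0]
    - [-0.6, 0, 0]
    - [-0.4, 0, 0.5]
    - [-0.4, 0, 3]
    - [-0.4, 0, 7]
    - [-0.4, 0, 11]
  roll: [0, 0, 0, 0, 0, 0, 0, 0]
  gripper: [7.4, 7.4, 7.4, 7.4, 7.4, 7.4, 7.4, 7.4]

```text
clock: 35.37
tool_pos: [0.5631, -0.2348, 0.1282]
eef_rot: [0.002, 0.707, -0.001, 0.707]
contact_force: [1.1, 0.4, 0.2]
opening: 0.84
```

apply_moves:
  travel:
    - [0, 2, 4]
    - [0, 5, 7]
    - [0, 9, 7]
    - [-0.3, 13, 7]
    - [-0.6, 17, 7]
    - [-0.9, 20, 7]
    - [-1.2, 22.2, 7]
    - [-1.2, 22.2, 7]
  roll: [2, 4, 6, 8, 8, 8, 8, 8]
  gripper: [6, 6, 6, 6, 6, 6, 6, 6]
  newtons: 25

```text
clock: 36.03
tool_pos: [0.5513, -0.0056, 0.1988]
eef_rot: [-0.049, 0.704, 0.053, 0.707]
contact_force: [-0.0, 0.5, -0.4]
opening: 0.682
```

apply_moves:
  travel:
    - [-0.5, 0, -1]
    - [-0.5, 0, -4]
    - [-0.5, 0, -7]
    - [-0.5, 0, -9.5]
    - [-0.5, 0, -11.5]
    - [-0.5, 0, -12.5]
    - [-0.5, 0, -12.8]
    - [-0.5, 0, -12.8]
  roll: [0, 0, 0, 0, 0, 0, 0, 0]
  gripper: [6, 6, 6, 6, 6, 6, 6, 6]

```text
clock: 36.7
tool_pos: [0.5463, -0.0135, 0.0692]
eef_rot: [-0.048, 0.705, 0.048, 0.706]
contact_force: [0.2, -0.6, 0.7]
opening: 0.683
```

apply_moves:
  travel:
    - [0, 0, 0]
    - [0, 0, 0]
    - [0, 0, 0]
    - [0, 0, 0]
    - [0, 0, 0]
    - [0, 0, 0]
    - [0, 0, 0]
    - [0, 0, 0]
  roll: [0, 0, 0, 0, 0, 0, 0, 0]
  gripper: [1, 1, 1, 1, 1, 1, 1, 1]

```text
clock: 37.37
tool_pos: [0.545, -0.0135, 0.0694]
eef_rot: [-0.048, 0.706, 0.048, 0.705]
contact_force: [-2.4, 0.3, 5.0]
opening: 0.245
```

Knob gripped (≈22 mm). Swinging the lever anticlockwise about the pivot at reading (0.5575, -0.1075).

apply_moves:
  travel:
    - [-1.05, -0.18, 0]
    - [-2.08, -0.5, 0]
    - [-3.06, -0.93, 0]
    - [-3.99, -1.48, 0]
    - [-4.86, -2.12, 0]
    - [-5.64, -2.86, 0]
    - [-6.34, -3.68, 0]
    - [-6.94, -4.58, 0]
  roll: [6.4, 12.9, 19.4, 25.9, 32.4, 38.9, 45.4, 51.9]
  gripper: [1, 1, 1, 1, 1, 1, 1, 1]

```text
clock: 38.03
tool_pos: [0.4757, -0.0581, 0.0695]
eef_rot: [-0.353, 0.612, 0.354, 0.613]
contact_force: [-3.1, 2.2, 4.9]
opening: 0.246
```

apply_moves:
  travel:
    - [-0.35, -0.66, 0]
    - [-0.65, -1.34, 0]
    - [-0.9, -2.04, 0]
    - [-1.09, -2.77, 0]
    - [-1.22, -3.5, 0]
    - [-1.3, -4.24, 0]
    - [-1.31, -4.99, 0]
    - [-1.28, -5.65, 0]
  roll: [4.5, 9, 13.5, 18, 22.5, 27, 31.5, 35]
  gripper: [1, 1, 1, 1, 1, 1, 1, 1]

```text
clock: 38.7
tool_pos: [0.4614, -0.1146, 0.0694]
eef_rot: [-0.519, 0.478, 0.522, 0.478]
contact_force: [-6.7, 5.8, 8.4]
opening: 0.248
```

apply_moves:
  travel:
    - [0, -0.2, 0]
    - [0, -0.4, 0]
    - [0, -0.6, 0]
    - [0, -0.8, 0]
    - [0, -0.8, 0]
    - [0, -0.8, 0]
    - [0, -0.8, 0]
    - [0, -0.8, 0]
  roll: [0, 0, 0, 0, 0, 0, 0, 0]
  gripper: [1, 1, 1, 1, 1, 1, 1, 1]

```text
clock: 39.37
tool_pos: [0.4617, -0.1147, 0.0694]
eef_rot: [-0.518, 0.474, 0.525, 0.481]
contact_force: [-6.8, 17.5, 4.0]
opening: 0.246
```

The lever is hard against its stop: 17 N with no motion at about 94°. Releasing, retreating and checking.

apply_moves:
  travel:
    - [0, 0.4, 0]
    - [0, 0.8, 0]
    - [0, 0.8, 0]
    - [0, 0.8, 0]
    - [0, 0.8, 0]
    - [0, 0.8, 0]
    - [0, 0.8, 1]
    - [0, 0.8, 4]
  roll: [0, 0, 0, 0, 0, 0, 0, 0]
  gripper: [1, 2.6, 3.2, 4, 5, 5, 5, 5]

```text
clock: 40.03
tool_pos: [0.4618, -0.1166, 0.1071]
eef_rot: [-0.518, 0.481, 0.521, 0.478]
contact_force: [0.6, -0.7, -0.4]
opening: 0.567
```

apply_moves:
  travel:
    - [0, 0, 4]
    - [0, 0, 8]
    - [0, 0, 12]
    - [0, 4, 13]
    - [0, 8, 13]
    - [0, 12, 13]
    - [0, 16, 13]
    - [0, 20, 13]
  roll: [0, 0, 0, 0, -7, -14, -21, -28]
  gripper: [5, 5, 5, 5, 5, 5, 5, 5]

```text
clock: 40.7
tool_pos: [0.4639, 0.0853, 0.2396]
eef_rot: [-0.386, 0.592, 0.386, 0.593]
contact_force: [0.8, 0.2, -0.3]
opening: 0.568
```

apply_moves:
  travel:
    - [0, 4, 0]
    - [0, 8, 0]
    - [0, 12, 0]
    - [0, 16, 0]
    - [0, 20, 0]
    - [0, 24, 0]
    - [0, 26, 0]
    - [0, 26, 0]
  roll: [-7, -14, -21, -28, -35, -35, -35, -35]
  gripper: [5, 5, 5, 5, 5, 5, 5, 5]

```text
clock: 41.37
tool_pos: [0.4621, 0.3509, 0.2397]
eef_rot: [-0.193, 0.679, 0.197, 0.68]
contact_force: [0.7, 0.8, 1.6]
opening: 0.566
```

Run:
```python
from plant import r,cams
import cv2,numpy as np
st=r.get_state();print(st['clock'],st['opening'],st['tool_pos'],st['contact_force'])
t=cams.snapshot('top')['image'][:,:,::-1];s=cams.snapshot('side')['image'][:,:,::-1]
cv2.imwrite('pics/t8.png',t);cv2.imwrite('pics/s8.png',s)
A=cv2.resize(t[200:290,315:445],(400,277),interpolation=cv2.INTER_CUBIC)
B=cv2.resize(s[185:275,300:390],(400,400),interpolation=cv2.INTER_CUBIC)
T=cv2.resize(t,(400,300));S=cv2.resize(s,(400,300))
c=np.zeros((600,800,3),np.uint8);c[:277,:400]=A;c[300:,:400]=T;c[:400-100,400:]=B[50:350];c[300:,400:]=S
cv2.imwrite('pics/g8.png',c)
```

```text
41.3667 0.5663716016462287 [0.46214499 0.35088343 0.23969149] [0.73858468 0.83852699 1.58934696]
```

View pics/g8.png

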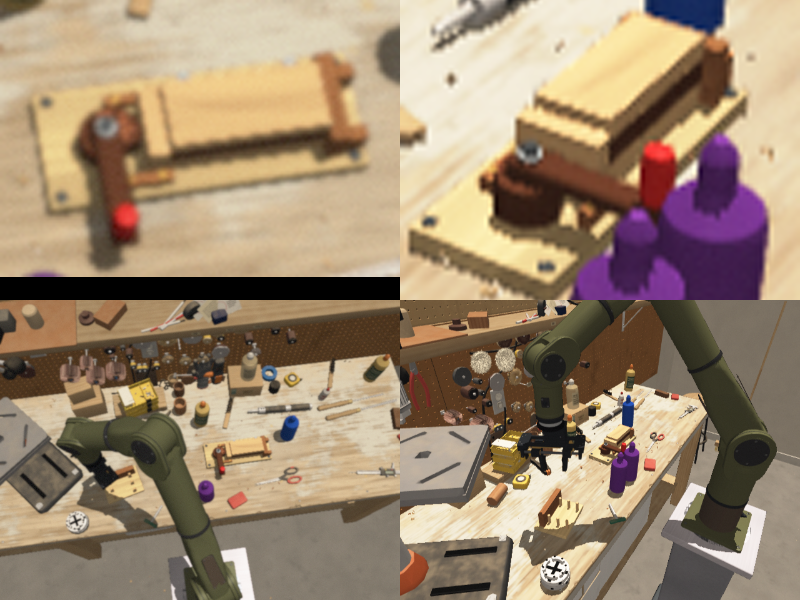

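The crop shows the lever at the -x stop with the red knob at (122,222), the block against the pile, the glue and purple bottles upright, and the red spare in the rack. One numerical check of flushness before handing in.

Run:
```python
from h import *
def prof(f,n,y,x0):
    im=cv2.imread(f).astype(float).sum(2)
    pr=[proj(n,np.array([x0,y,z])) for z in(.078,.058,.038,.018)]
    u=np.mean([p[0] for p in pr]);v0=pr[0][1]-5;v1=pr[3][1]+6
    # predicted row of each edge at column u
    e=[]
    for z in(.078,.058,.038,.018):
        a=np.array(proj(n,np.array([x0,y-.02,z])));b=np.array(proj(n,np.array([x0,y+.02,z])))
        e.append(a[1]+(u-a[0])*(b[1]-a[1])/(b[0]-a[0]))
    vs=np.arange(v0,v1,.5)
    w=cv2.remap(im.astype(np.float32),np.full((1,len(vs)),u,np.float32),vs[None].astype(np.float32),cv2.INTER_LINEAR)[0]
    print(n,y,'pred',np.round(e,1));print(' '.join(f'{v:.1f}:{k:.0f}' for v,k in zip(vs,w)))
for y in(-.20,-.27): prof('pics/t8.png','top',y,.531)
prof('pics/s8.png','side',-.21,.531)
k=[onz('top',315+122*.325,200+212*.325,.107)];print('knob',k)
```

```text
top -0.2 pred [245.  247.6 250.1 252.6]
239.9:562 240.4:562 240.9:562 241.4:560 241.9:557 242.4:555 242.9:553 243.4:541 243.9:528 244.4:478 244.9:419 245.4:357 245.9:295 246.4:247 246.9:203 247.4:174 247.9:149 248.4:148 248.9:152 249.4:172 249.9:196 250.4:219 250.9:241 251.4:283 251.9:329 252.4:383 252.9:439 253.4:476 253.9:508 254.4:523 254.9:535 255.4:537 255.9:537 256.4:541 256.9:545 257.4:542 257.9:537 258.4:522
top -0.27 pred [241.7 244.2 246.7 249.2]
236.5:566 237.0:572 237.5:572 238.0:570 238.5:569 239.0:567 239.5:553 240.0:539 240.5:500 241.0:458 241.5:402 242.0:345 242.5:294 243.0:244 243.5:209 244.0:175 244.5:157 245.0:141 245.5:154 246.0:169 246.5:191 247.0:212 247.5:231 248.0:250 248.5:297 249.0:347 249.5:406 250.0:466 250.5:497 251.0:526 251.5:537 252.0:547 252.5:552 253.0:556 253.5:553 254.0:549 254.5:539 255.0:529
side -0.21 pred [216.1 221.2 226.3 231.2]
210.5:625 211.0:632 211.5:633 212.0:634 212.5:633 213.0:632 213.5:630 214.0:628 214.5:627 215.0:627 215.5:630 216.0:632 216.5:621 217.0:606 217.5:533 218.0:458 218.5:367 219.0:282 219.5:282 220.0:283 220.5:279 221.0:274 221.5:255 222.0:235 222.5:199 223.0:163 223.5:128 224.0:96 224.5:95 225.0:95 225.5:100 226.0:105 226.5:130 227.0:157 227.5:205 228.0:251 228.5:270 229.0:289 229.5:288 230.0:288 230.5:293 231.0:297 231.5:299 232.0:301 232.5:328 233.0:358 233.5:447 234.0:534 234.5:576 235.0:616 235.5:608 236.0:597 236.5:549 237.0:498 237.5:395
knob [array([ 0.46645795, -0.10342702])]
```

The board edges match the flush prediction within about 1 mm. The knob estimate is slightly short of home, so I'm checking the angle by the red centroid.

Run:
```python
from h import *
from plant import r,cams
def red(n):
    im=cams.snapshot(n)['image'].astype(int);m=((im[...,0]>130)&(im[...,1]<60)&(im[...,2]<60)).astype(np.uint8)
    k,l,s,c=cv2.connectedComponentsWithStats(m)
    return [(tuple(c[i].round(1)),s[i].tolist()) for i in range(1,k) if s[i,4]>15 and 290<c[i][0]<400 and 190<c[i][1]<300]
im0=C
for n in('top','side'):
    im=C[n]['image'].astype(int);m=((im[...,0]>130)&(im[...,1]<60)&(im[...,2]<60)).astype(np.uint8)
    k,l,s,c=cv2.connectedComponentsWithStats(m)
    print(n,'before',[tuple(c[i].round(1)) for i in range(1,k) if s[i,4]>15 and 290<c[i][0]<400 and 190<c[i][1]<300],'now',red(n))
for p in(5,7.6,84,87,90,93):
    a=np.radians(p);X=np.array([.5605-.095*np.sin(a),-.107+.095*np.cos(a),.088])
    print(p,np.round(proj('top',X),1),np.round(proj('side',X),1))
```

```text
top before [(np.float64(315.2), np.float64(246.7))] now [((np.float64(354.1), np.float64(269.7)), [352, 266, 7, 8, 27])]
side before [(np.float64(315.3), np.float64(236.6))] now [((np.float64(358.1), np.float64(232.3)), [355, 230, 7, 6, 21])]
5 [315.2 245.4] [311.4 240.4]
7.6 [315.6 246.9] [312.8 240.8]
84 [351.9 271.7] [353.5 236.5]
87 [353.8 271.6] [354.5 235.7]
90 [355.7 271.4] [355.4 234.9]
93 [357.6 271.1] [356.2 234.1]
```

The top view puts the knob about 5° short of home, so it may have been dragged back on release. I'll re-grip, press to the stop, and open while still pressing.

apply_moves:
  travel:
    - [0, -4, 0]
    - [0, -8, 0]
    - [0, -12, 0]
    - [0, -16, 0]
    - [0, -20, 0]
    - [0, -24, 0]
    - [0, -28, 0]
    - [0, -32, 0]
  roll: [7, 14, 21, 28, 35, 42, 49, 56]
  gripper: [5, 5, 5, 5, 5, 5, 5, 5]

```text
clock: 42.23
tool_pos: [0.4628, 0.0201, 0.2393]
eef_rot: [-0.491, 0.51, 0.49, 0.509]
contact_force: [1.4, 0.7, -0.3]
opening: 0.569
```

apply_moves:
  travel:
    - [0, -4, 0]
    - [0, -8, 0]
    - [0, -11, 0]
    - [0, -13.6, 0]
    - [0, -13.6, 0]
    - [0, -13.6, -3]
    - [0, -13.6, -6]
    - [0, -13.6, -9]
  roll: [5, 5, 5, 5, 5, 5, 5, 5]
  gripper: [6, 6, 6, 6, 6, 6, 6, 6]

```text
clock: 42.9
tool_pos: [0.463, -0.1133, 0.1487]
eef_rot: [0.511, -0.489, -0.51, -0.489]
contact_force: [-0.2, -0.2, -0.6]
opening: 0.682
```

apply_moves:
  travel:
    - [0, 0.4, 0]
    - [0, 0.4, -2]
    - [0, 0.4, -4]
    - [0, 0.4, -6]
    - [0, 0.4, -7.5]
    - [0, 0.4, -7.9]
    - [0, 0.4, -7.9]
    - [0, 0.4, -7.9]
  roll: [0, 0, 0, 0, 0, 0, 0, 0]
  gripper: [6, 6, 6, 6, 6, 6, 6, 6]

```text
clock: 43.57
tool_pos: [0.4642, -0.1077, 0.0714]
eef_rot: [0.512, -0.488, -0.511, -0.489]
contact_force: [0.2, 0.0, 0.6]
opening: 0.685
```

apply_moves:
  travel:
    - [0, 0, 0]
    - [0, 0, 0]
    - [0, 0, 0]
    - [0, 0, 0]
    - [0, 0, 0]
    - [0, 0, 0]
    - [0, 0, 0]
    - [0, 0, 0]
  roll: [0, 0, 0, 0, 0, 0, 0, 0]
  gripper: [4, 2, 2, 2, 2, 2, 2, 2]
  newtons: 10

```text
clock: 44.23
tool_pos: [0.4636, -0.1079, 0.0703]
eef_rot: [0.512, -0.488, -0.511, -0.488]
contact_force: [0.2, -0.8, 2.8]
opening: 0.254
```

apply_moves:
  travel:
    - [0, -0.2, 0]
    - [0, -0.4, 0]
    - [0, -0.6, 0]
    - [0, -0.8, 0]
    - [0, -1, 0]
    - [0, -1.2, 0]
    - [0, -1.4, 0]
    - [0, -1.4, 0]
  roll: [0, 0, 0, 0, 0, 0, 0, 0]
  gripper: [2, 2, 2, 2, 2, 2, 2, 2]
  newtons: 20

```text
clock: 44.9
tool_pos: [0.4634, -0.1145, 0.0703]
eef_rot: [-0.51, 0.483, 0.516, 0.49]
contact_force: [-3.1, 14.6, 0.4]
opening: 0.244
```

apply_moves:
  travel:
    - [0, -0.1, 0]
    - [0, -0.1, 0]
    - [0, -0.1, 0]
    - [0, -0.1, 0]
    - [0, -0.1, 0]
    - [0, -0.1, 0]
    - [0, -0.1, 0]
    - [0, -0.1, 0]
  roll: [0, 0, 0, 0, 0, 0, 0, 0]
  gripper: [2.6, 3, 4, 5, 6, 6.4, 6.4, 6.4]

```text
clock: 45.57
tool_pos: [0.4635, -0.1236, 0.0701]
eef_rot: [0.511, -0.489, -0.511, -0.488]
contact_force: [-0.4, 0.5, -0.3]
opening: 0.723
```

apply_moves:
  travel:
    - [0, 0.4, 0]
    - [0, 0.7, 0]
    - [0, 0.7, 2]
    - [0, 0.7, 5]
    - [0, 0.7, 9]
    - [0, 0.7, 13]
    - [0, 0.7, 16]
    - [0, 0.7, 17]
  roll: [0, 0, 0, 0, 0, 0, 0, 0]
  gripper: [6.4, 6.4, 6.4, 6.4, 6.4, 6.4, 6.4, 6.4]

```text
clock: 46.23
tool_pos: [0.4657, -0.1147, 0.2443]
eef_rot: [0.513, -0.487, -0.51, -0.49]
contact_force: [0.7, 0.1, -0.6]
opening: 0.721
```

apply_moves:
  travel:
    - [0, 4, 0]
    - [0, 8, 0]
    - [0, 12, 0]
    - [0, 16, 0]
    - [0, 20, 0]
    - [0, 24, 0]
    - [0, 28, 0]
    - [0, 32, 0]
  roll: [0, -7, -14, -21, -28, -35, -42, -49]
  gripper: [6.4, 6.4, 6.4, 6.4, 6.4, 6.4, 6.4, 6.4]

```text
clock: 46.9
tool_pos: [0.4627, 0.206, 0.2395]
eef_rot: [-0.261, 0.658, 0.261, 0.657]
contact_force: [0.6, 0.1, -0.2]
opening: 0.726
```

Run:
```python
from h import *
from plant import r,cams
st=r.get_state();print(st['clock'],st['tool_pos'])
for n in('top','side'):
    full=cams.snapshot(n)['image'];cv2.imwrite(f'pics/{n}9.png',full[:,:,::-1])
    for nm,im in(('t8' if n=='top' else 's8',cv2.imread(f"pics/{'t8' if n=='top' else 's8'}.png")[:,:,::-1]),('now',full)):
        im=im.astype(int);m=((im[...,0]>130)&(im[...,1]<60)&(im[...,2]<60)).astype(np.uint8)
        k,l,s,c=cv2.connectedComponentsWithStats(m)
        print(n,nm,[(tuple(c[i].round(1)),s[i].tolist()) for i in range(1,k) if s[i,4]>15 and 290<c[i][0]<400 and 190<c[i][1]<300])
```

```text
46.9 [0.46274516 0.20595612 0.23950421]
top t8 [((np.float64(354.0), np.float64(269.4)), [352, 265, 7, 9, 27])]
top now []
side s8 [((np.float64(358.2), np.float64(231.9)), [355, 229, 7, 6, 21])]
side now [((np.float64(358.1), np.float64(231.6)), [355, 229, 7, 5, 18])]
```

The side view is unchanged, so the stop I felt repeats at about 87° by camera, short of 92.8°. The cam may just be stiff there. Re-gripping firmly and pressing harder.

apply_moves:
  travel:
    - [0, -4, 0]
    - [0, -8, 0]
    - [0, -12, 0]
    - [0, -16, 0]
    - [0, -20, 0]
    - [0, -24, 0]
    - [0, -28, 0]
    - [0, -31.9, 0]
  roll: [7, 14, 21, 28, 35, 42, 49, 49]
  gripper: [6, 6, 6, 6, 6, 6, 6, 6]

```text
clock: 47.67
tool_pos: [0.4624, -0.1174, 0.2393]
eef_rot: [-0.512, 0.487, 0.513, 0.486]
contact_force: [0.2, -0.3, -0.1]
opening: 0.682
```

apply_moves:
  travel:
    - [0, 0, 0]
    - [0, 0, -3]
    - [0, 0, -7]
    - [0, 0, -11]
    - [0, 0, -14]
    - [0, 0, -16]
    - [0, 0, -17]
    - [0, 0, -17]
  roll: [0, 0, 0, 0, 0, 0, 0, 0]
  gripper: [6, 6, 6, 6, 6, 6, 6, 6]

```text
clock: 48.33
tool_pos: [0.4614, -0.1144, 0.0677]
eef_rot: [-0.51, 0.489, 0.513, 0.487]
contact_force: [-1.0, 0.2, -0.4]
opening: 0.682
```

apply_moves:
  travel:
    - [0, 0, 0]
    - [0, 0, 0]
    - [0, 0, 0]
    - [0, 0, 0]
    - [0, 0, 0]
    - [0, 0, 0]
    - [0, 0, 0]
    - [0, 0, 0]
  roll: [0, 0, 0, 0, 0, 0, 0, 0]
  gripper: [4, 2, 2, 2, 2, 2, 2, 2]
  newtons: 50

```text
clock: 49.0
tool_pos: [0.4637, -0.1119, 0.0709]
eef_rot: [-0.511, 0.486, 0.513, 0.489]
contact_force: [-1.6, 5.0, 2.7]
opening: 0.239
```

apply_moves:
  travel:
    - [0, -0.4, 0]
    - [0, -0.8, 0]
    - [0, -1.2, 0]
    - [0, -1.5, 0]
    - [0, -1.8, 0]
    - [0, -1.8, 0]
    - [0, -1.8, 0]
    - [0, -1.8, 0]
  roll: [0, 0, 0, 0, 0, 0, 0, 0]
  gripper: [2, 2, 2, 2, 2, 2, 2, 2]

```text
clock: 49.67
tool_pos: [0.464, -0.1147, 0.071]
eef_rot: [-0.509, 0.476, 0.521, 0.493]
contact_force: [-5.0, 34.0, -3.9]
opening: 0.238
```

34 N gives no further motion (y stays -0.1147), so that is the hard stop. Easing the pressure but keeping some, then opening and leaving.

apply_moves:
  travel:
    - [0, 0.5, 0]
    - [0, 1, 0]
    - [0, 1, 0]
    - [0, 1, 0]
    - [0, 1, 0]
    - [0, 1, 0]
    - [0, 1, 0]
    - [0, 1, 0]
  roll: [0, 0, 0, 0, 0, 0, 0, 0]
  gripper: [2, 2, 3, 4, 5, 6, 6.4, 6.4]

```text
clock: 50.33
tool_pos: [0.4635, -0.1241, 0.0702]
eef_rot: [0.511, -0.489, -0.511, -0.488]
contact_force: [0.5, 0.6, 0.2]
opening: 0.671
```

apply_moves:
  travel:
    - [0, 0.4, 0]
    - [0, 0.7, 0]
    - [0, 0.7, 2]
    - [0, 0.7, 5]
    - [0, 0.7, 9]
    - [0, 0.7, 13]
    - [0, 0.7, 16]
    - [0, 0.7, 17]
  roll: [0, 0, 0, 0, 0, 0, 0, 0]
  gripper: [6.4, 6.4, 6.4, 6.4, 6.4, 6.4, 6.4, 6.4]

```text
clock: 51.0
tool_pos: [0.4656, -0.115, 0.2443]
eef_rot: [0.513, -0.487, -0.51, -0.49]
contact_force: [-0.0, -0.5, 0.7]
opening: 0.724
```

apply_moves:
  travel:
    - [0, 4, 0]
    - [0, 8, 0]
    - [0, 12, 0]
    - [0, 16, 0]
    - [0, 20, 0]
    - [0, 24, 0]
    - [0, 28, 0]
    - [0, 32, 0]
  roll: [0, -7, -14, -21, -28, -35, -42, -49]
  gripper: [6.4, 6.4, 6.4, 6.4, 6.4, 6.4, 6.4, 6.4]

```text
clock: 51.67
tool_pos: [0.4628, 0.2058, 0.2395]
eef_rot: [-0.261, 0.658, 0.261, 0.657]
contact_force: [0.4, -0.9, 0.3]
opening: 0.73
```

apply_moves:
  travel:
    - [0, 4, 0]
    - [0, 8, 0]
    - [0, 12, 0]
    - [0, 14, 0]
    - [0, 14, 0]
    - [0, 14, 0]
    - [0, 14, 0]
    - [0, 14, 0]
  roll: [-7, -12, -12, -12, -12, -12, -12, -12]
  gripper: [6.4, 6.4, 6.4, 6.4, 6.4, 6.4, 6.4, 6.4]

```text
clock: 52.33
tool_pos: [0.464, 0.342, 0.2396]
eef_rot: [-0.193, 0.681, 0.191, 0.68]
contact_force: [0.3, -0.2, -0.0]
opening: 0.727
```

Run:
```python
from h import *
from plant import r,cams
st=r.get_state();print(st['clock'],st['tool_pos'],st['contact_force'])
for n in('top','side'):
    im=cams.snapshot(n)['image'];cv2.imwrite(f'pics/{n}10.png',im[:,:,::-1]);im=im.astype(int)
    m=((im[...,0]>130)&(im[...,1]<60)&(im[...,2]<60)).astype(np.uint8)
    k,l,s,c=cv2.connectedComponentsWithStats(m)
    print(n,[(tuple(c[i].round(1)),s[i].tolist()) for i in range(1,k) if s[i,4]>15 and 290<c[i][0]<400 and 190<c[i][1]<300])
# pile/bottle change since the viewed t8/s8 around jig
for a,b in(('t8','top10'),('s8','side10')):
    A=cv2.imread(f'pics/{a}.png').astype(int);B=cv2.imread(f'pics/{b}.png').astype(int)
    d=np.abs(A-B).sum(2)
    rg=(slice(150,330),slice(280,440)) if a=='t8' else (slice(180,310),slice(300,390))
    print(a,(d[rg]>150).sum(),np.argwhere(d[rg]>150)[:6].tolist())
```

```text
52.3333 [0.46400235 0.34200497 0.23963413] [ 0.28538811 -0.17714351 -0.0189132 ]
top [((np.float64(354.2), np.float64(269.8)), [352, 266, 7, 9, 29])]
side [((np.float64(358.2), np.float64(232.0)), [355, 229, 7, 6, 21])]
t8 18 [[94, 18], [95, 17], [95, 18], [96, 17], [96, 18], [97, 16]]
s8 0 []
```

The knob rests at the same place after each release, and the numbers hint that it creeps back about 5° once let go. I'll press it home with the open gripper's one finger and back off slowly to see where contact force vanishes.

apply_moves:
  travel:
    - [0, -4, 0]
    - [0, -8, 0]
    - [0, -12, 0]
    - [0, -16, 0]
    - [0, -20, 0]
    - [0, -24, 0]
    - [0, -28, 0]
    - [0, -32, 0]
  roll: [7, 14, 21, 28, 35, 42, 49, 56]
  gripper: [7.6, 7.6, 7.6, 7.6, 7.6, 7.6, 7.6, 7.6]

```text
clock: 53.1
tool_pos: [0.4631, 0.0213, 0.2404]
eef_rot: [-0.491, 0.509, 0.491, 0.509]
contact_force: [1.5, -0.3, -0.1]
opening: 0.864
```

apply_moves:
  travel:
    - [0, -4, 0]
    - [0, -8, 0]
    - [0, -12, 0]
    - [0, -14.7, 0]
    - [0, -14.7, -3]
    - [0, -14.7, -7]
    - [0, -14.7, -11]
    - [0, -14.7, -14]
  roll: [5, 5, 5, 5, 5, 5, 5, 5]
  gripper: [7.6, 7.6, 7.6, 7.6, 7.6, 7.6, 7.6, 7.6]

```text
clock: 53.77
tool_pos: [0.4621, -0.1242, 0.0981]
eef_rot: [-0.51, 0.489, 0.511, 0.489]
contact_force: [1.4, -1.2, -0.0]
opening: 0.864
```

apply_moves:
  travel:
    - [0, 0, -2]
    - [0, 0, -3]
    - [0, 0, -3]
    - [0, -0.4, -3]
    - [0, -0.7, -3]
    - [0, -1, -3]
    - [0, -1.2, -3]
    - [0, -1.2, -3]
  roll: [0, 0, 0, 0, 0, 0, 0, 0]
  gripper: [7.6, 7.6, 7.6, 7.6, 7.6, 7.6, 7.6, 7.6]

```text
clock: 54.43
tool_pos: [0.4639, -0.1358, 0.0709]
eef_rot: [0.512, -0.489, -0.511, -0.489]
contact_force: [-0.7, 0.8, -0.8]
opening: 0.863
```

apply_moves:
  travel:
    - [0, -0.1, 0]
    - [0, -0.2, 0]
    - [0, -0.3, 0]
    - [0, -0.3, 0]
    - [0, -0.3, 0]
    - [0, -0.3, 0]
    - [0, -0.3, 0]
    - [0, -0.3, 0]
  roll: [0, 0, 0, 0, 0, 0, 0, 0]
  gripper: [7.6, 7.6, 7.6, 7.6, 7.6, 7.6, 7.6, 7.6]

```text
clock: 55.1
tool_pos: [0.4639, -0.1364, 0.0704]
eef_rot: [-0.511, 0.487, 0.512, 0.489]
contact_force: [0.0, 5.8, 4.2]
opening: 0.856
```

apply_moves:
  travel:
    - [0, -0.2, 0]
    - [0, -0.4, 0]
    - [0, -0.6, 0]
    - [0, -0.6, 0]
    - [0, -0.6, 0]
    - [0, -0.6, 0]
    - [0, -0.6, 0]
    - [0, -0.6, 0]
  roll: [0, 0, 0, 0, 0, 0, 0, 0]
  gripper: [7.6, 7.6, 7.6, 7.6, 7.6, 7.6, 7.6, 7.6]

```text
clock: 55.77
tool_pos: [0.4636, -0.1413, 0.0704]
eef_rot: [-0.511, 0.487, 0.513, 0.489]
contact_force: [-0.2, 6.9, 2.9]
opening: 0.865
```

Contact showed the knob resting about 5 mm short; it moved home again at ~6–7 N. Backing off slowly to see whether it follows.

apply_moves:
  travel:
    - [0, -0.1, 0]
    - [0, -0.2, 0]
    - [0, -0.2, 0]
    - [0, 0, 0]
    - [0, 0.1, 0]
    - [0, 0.2, 0]
    - [0, 0.3, 0]
    - [0, 0.4, 0]
  roll: [0, 0, 0, 0, 0, 0, 0, 0]
  gripper: [7.6, 7.6, 7.6, 7.6, 7.6, 7.6, 7.6, 7.6]

```text
clock: 56.43
tool_pos: [0.4635, -0.1401, 0.0702]
eef_rot: [0.511, -0.489, -0.511, -0.488]
contact_force: [-0.2, 2.5, 2.6]
opening: 0.863
```

apply_moves:
  travel:
    - [0, 0.1, 0]
    - [0, 0.1, 0]
    - [0, 0.2, 0]
    - [0, 0.2, 0]
    - [0, 0.3, 0]
    - [0, 0.3, 0]
    - [0, 0.3, 0]
    - [0, 0.3, 0]
  roll: [0, 0, 0, 0, 0, 0, 0, 0]
  gripper: [7.6, 7.6, 7.6, 7.6, 7.6, 7.6, 7.6, 7.6]

```text
clock: 57.1
tool_pos: [0.4635, -0.1371, 0.0701]
eef_rot: [0.511, -0.489, -0.511, -0.488]
contact_force: [-0.3, 0.2, -0.7]
opening: 0.865
```

apply_moves:
  travel:
    - [0, -0.1, 0]
    - [0, -0.2, 0]
    - [0, -0.3, 0]
    - [0, -0.3, 0]
    - [0, -0.3, 0]
    - [0, -0.3, 0]
    - [0, -0.3, 0]
    - [0, -0.3, 0]
  roll: [0, 0, 0, 0, 0, 0, 0, 0]
  gripper: [7.6, 7.6, 7.6, 7.6, 7.6, 7.6, 7.6, 7.6]

```text
clock: 57.77
tool_pos: [0.4636, -0.1379, 0.0701]
eef_rot: [-0.511, 0.487, 0.513, 0.489]
contact_force: [0.4, 4.9, -2.3]
opening: 0.862
```

The lever springs back 2–3° under the cork's pressure, whatever the release. I'll press it to the stop once more, leave gently, lift clear and hand in.

apply_moves:
  travel:
    - [0, -0.3, 0]
    - [0, -0.6, 0]
    - [0, -0.9, 0]
    - [0, -1.2, 0]
    - [0, -1.2, 0]
    - [0, -1.2, 0]
    - [0, -1.2, 0]
    - [0, -1.2, 0]
  roll: [0, 0, 0, 0, 0, 0, 0, 0]
  gripper: [7.6, 7.6, 7.6, 7.6, 7.6, 7.6, 7.6, 7.6]
  newtons: 50

```text
clock: 58.43
tool_pos: [0.4638, -0.1416, 0.0698]
eef_rot: [-0.51, 0.482, 0.517, 0.491]
contact_force: [-1.3, 21.2, -8.9]
opening: 0.865
```

apply_moves:
  travel:
    - [0, 0.4, 0]
    - [0, 0.8, 0]
    - [0, 1.2, 0]
    - [0, 1.8, 0]
    - [0, 2.4, 0]
    - [0, 2.6, 2]
    - [0, 2.6, 6]
    - [0, 2.6, 10]
  roll: [0, 0, 0, 0, 0, 0, 0, 0]
  gripper: [7.6, 7.6, 7.6, 7.6, 7.6, 7.6, 7.6, 7.6]

```text
clock: 59.1
tool_pos: [0.462, -0.1258, 0.1706]
eef_rot: [-0.51, 0.489, 0.513, 0.487]
contact_force: [1.6, -0.6, -0.6]
opening: 0.866
```

Run:
```python
from h import *
from plant import r,cams
st=r.get_state();print(st['clock'],st['tool_pos'],st['contact_force'])
im=cams.snapshot('side')['image'].astype(int)
m=((im[...,0]>130)&(im[...,1]<60)&(im[...,2]<60)).astype(np.uint8)
k,l,s,c=cv2.connectedComponentsWithStats(m)
print([(tuple(c[i].round(1)),s[i].tolist()) for i in range(1,k) if s[i,4]>8 and 290<c[i][0]<400 and 190<c[i][1]<300])
```

```text
59.1 [ 0.46200772 -0.12583387  0.17059847] [ 1.56655027 -0.56009894 -0.62514652]
[]
```

```bash
python3 -c "
from plant import r
print(r.finish_job())"
```

```text
the job is handed in; nothing more can be done
None
```

I stacked the boards in the order asked, pushed the pile against the pins and swung the cam lever to its stop. The job was handed in at about 59 s. The one doubt is that the lever may be resting a few degrees short of fully home.

- **Stacking:** I laid the dark board on the bottom board. I then stood the pale board on the bench, tipped it flat, and laid it on top.
- **Flushness:** I pushed the pile to the pins, then squeezed it between the gripper pads (60.2 mm wide) and pressed it against the pins again. In the last top picture, the board edges on the open (-x) side match the flush position to about 1 mm.
- **Lever:** It met a hard stop, with no further movement even at 34 N. After each release I checked, it came back a little: about 2–3° by touch, while the camera put it about 5° short of 1.62 rad. I pressed it to the stop once more at 21 N, backed off gently and handed in straight away. I have no measurement of where it rested after that, because the arm hid the knob.
- **Surroundings:** The last picture I viewed showed the glue and purple bottles upright and the spare board still in the rack. The gripper was clear of everything at hand-in.
- **Sensor disagreement:** The tool's height reading disagreed with the scene by about 2 cm. My first attempt to grip the dark board closed above it, so I worked from contact and grip readings after that.

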